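# Load a battery pack into the analyser and start the test

## Robot

A 6-joint arm with a two-finger parallel gripper is mounted at the origin on the work surface. World frame = base frame: x ahead of the robot, y to its left, z up, the work surface at z = 0. Lengths are in m, angles in degrees, forces in N, time in s.
With the tool pointing down it reaches from about 0.3 to 0.85 m from the base axis. Payload 5.4 kg.
Tool frame: the origin (TCP) lies at the very end of the fingers, on their centre line; the grasp point (between the pads) lies 19 mm behind it; y points along the fingers, x is the direction in which the jaws open and shut, and the axes are right-handed (so a half turn about y gives the same grasp; the last joint's range is limited). The gripper opens to 85 mm and grips with 20 to 120 N. Pads are 22 mm wide; open, the fingers measure 114 mm over their backs; the gripper's body (76 mm by 85 mm) begins 54 mm behind the grasp point. The pads swing forward as they close: fully open they stand 13 mm farther back than shut.
Start: joints at [-77.928, 9.076, 91.501, -0, 79.423, -12.038], TCP at [0.235, -0.525, 0.231] pointing down, gripper open.
Joint ranges: [-166.64, 166.64], [-54.1, 131.32], [10.49, 154.53], [-73.88, 253.88], [9.74, 151.15], [-171.62, 171.62]. Speed limits (degrees/s): [147.25, 147.25, 180, 180, 180, 180].

## Interface

Orientations are given as a 3x3 rotation matrix whose columns are the frame's x, y, z axes.
In Python, from cell import env gives the robot as it stands. The module is installed in compiled form; this text tells all that it offers.
- The arm moves only by the tool play_rows, never from a script. Its argument "increments" is a list of rows, each a list of 3 entries, a list of its own where there are three numbers: the shift along the tool's x, y, z each as a share of 0.025 m, from -1 to 1, then the turn, a rotation vector about the tool's x, y, z each as a share of 5 degrees, from -1 to 1, then the opening, from 0 (shut) to 1 (fully open). In form: [[[dx, dy, dz], [rx, ry, rz], gripper], ...]. A call has 1 to 12 rows; each row shifts and turns the commanded pose from where the row before left it, along the tool's axes as they then stand; what a row does not reach is not made up. A row lasts 1/12 s, in which the tool goes at most 41.7 mm and 7.16 degrees, less where a joint would pass 70% of its speed; a pose out of reach is approached as far as the arm can. A call with a number of a shift or a turn outside -1 to 1 is refused whole. A call with a gripper value outside its range is refused whole. The fingers move at their own pace and stop on an object; "force" is the grip in N (left out, the last holds). Time passes only in rows, so rows that do not move let the fingers close. It gives the time, the measured TCP pose, the force and the opening at its end, in the units of the state.
- env.read_state(): the state, without advancing time (a new reading comes with each control period).
- env.get_image(name): name is "side" or "top" or "wrist"; returns the picture (384x512x3 uint8, red, green, blue); there is no depth.
- env.camera_params(name): a dict with "fx", "fy", "cx", "cy" (pixels), "k1" (the pictures are not rectified: a ray, as slopes to the right and down, at radius r is drawn at 1 + k1 r^2 times it, then the intrinsics apply), "rvec" (rotation vector, rad) and "tvec" (3), from world to camera coordinates, as OpenCV has them. Camera axes: x right, y down, z forward; pixel columns grow to the right and rows downward; lengths in m; the calibration is good to about 2 mm. A picture is of the moment at which its call begins: read the wrist's pose just before it. camera_params takes no time and is no camera call; for the wrist camera it gives the pose at the moment of the call.
- env.hand_in(): hands the job in, once; it reports no verdict.
Trained networks look in the newest picture that a camera, given by its name, has taken for a name from the list of things; names that differ only in an ending like _2 or _b are one class to them, and where a whole thing is asked for, a point or a joint stands for the part that bears it (a point fixed in the world has none). Each returns a list of dicts, best first, with "confidence" (0 to 1); they miss things now and then, are a little off and sometimes report something else, mostly with a low value. They report only what shows in the picture. A call takes as long as a camera call. They do not tell look-alikes from the thing itself.
- env.spot_in(name, camera): "extent" ([left, top, right, bottom] in pixels, round what is visible of it).
- env.trace(name, camera): "pixels" (384x512 bool, what is visible of it) and "extent" ([left, top, right, bottom] in pixels, round what is visible of it).
- env.spot_point(name, camera): "pixel" ([column, row] in pixels: a listed point, or the origin of a listed thing).
The state is a dict: "t": time; "joints": joint angles; "dq": joint speeds; "tau": joint torques, N m; "tcp_pos": TCP position; "eef_rot": TCP orientation; "ft_force": force on the tool from outside, world axes, zero at the start; "moment": the same for the moment, N m; "gripper_width": opening from 0.0 (shut) to 1.0 (fully open).
Only numpy, scipy, OpenCV 4.12 (cv2) and the standard library are available. Lean on these libraries where they do the work, as an engineer would, in place of code of your own. Each camera call takes 0.05 s, during which the arm holds its last target.

## Task

Draw the green-banded battery pack out from under the oscilloscope's riser by its terminal end, set it down flat on the open bench clear of the riser and let go, then take it again nearer its plain end and slide it terminals first under the blue contact hood of the battery analyser until it is fully home. Let go of it, swing the latch with the yellow knob right across behind it, then press the green START key with a fingertip, firmly but not hard, hold it down for a good second, and let go. Do not press the red STOP key, and leave the orange-banded pack and everything else on the bench where it is.

Things in the scene. Friction and masses are not known exactly. Their poses are not given: they have to be found in the camera images.
- pack_center (a point): Middle (half-way up) of the battery pack to be tested: a dark grey block 140 mm long (its own x), 54 mm wide (y), 40 mm high (z), 0.34 to 0.5 kg, with a green band 30 mm wide round it 32 mm from here towards the terminals (-x end). It starts flat on the bench, plain end under the riser, terminal end sticking out 62 to 72 mm, in either of the riser's two places.
- pack_terminals (a point): Middle of the green-banded pack's terminal end face (six brass contacts), 70 mm from its centre along its own -x.
- pack_tail (a point): Middle of its plain end face, 70 mm from its centre along its own +x.
- spare_pack_center (a point): Middle of the other pack under the riser: the same shape, but with an orange band. Leave it.
- riser: Fixed plywood riser, 240 mm deep (x) by 330 mm wide (y), an oscilloscope standing on it. Origin on the bench under its middle; its front edge, at its own x = -120 mm, faces the robot's right. Board top at 65 mm, 50 mm clear beneath; the scope's face stands 85 mm back from the front edge, its top 194 mm over the bench. The packs lie 57 mm either side of its middle, pointing out to the front.
- analyser: Fixed battery analyser, a grey bench instrument 225 mm deep (x) by 300 mm wide (y). Origin on the bench under it; its sloped key panel faces the robot (-x), and behind that is a flat deck 45 mm above the bench with the open-topped bay for the pack. The bay runs along the analyser's y; a pack slides in towards -y.
- bay_home (a point): Where the middle of the pack (half-way up) lies when it is fully home, against the stop inside the hood, 20 mm above the deck; axes as the analyser's. At home the terminal end is 70 mm from here towards the analyser's -y and the pack's own x points along the analyser's +y. The pack can be set down on the deck from above, between the rails, just outside the hood, then slid in.
- rail_end (a point): On the deck, on the bay's centre line, where the straight guide rails end, 74 mm to the +y side of bay_home. The rails run from here into the hood, 60 mm apart inside (3 mm play each side of the pack), 8 mm high with sloping lips to 12 mm above the deck, reaching 40 mm from the centre line. Beyond here they flare for 24 mm; the deck is open to 134 mm past this point.
- hood_mouth (a point): Middle of the open mouth of the blue contact hood, 10 mm from bay_home towards -y, at the same height. The hood covers the last 60 mm of a pack at home; inside it is 66 mm wide and 49 mm high over the deck, its roof top is 54 mm above the deck, 78 mm wide, and it is 80 mm long.
- latch (a joint): Swing latch on an upright pivot, a flat arm 9 mm high over the deck that carries the yellow knob at its end. 0 = closed, the arm across the bay behind the pack's plain end (its rubber nose 3 mm clear of a pack at home); it grows as it opens, to 2.0 rad; at 1.57 the arm lies along the analyser's +y beside the bay. Starts open at 1.5 to 1.9 rad; stays where it is left; moving it takes about 1 N at the knob.
- latch_knob (a point): Middle of the latch's yellow knob, an upright round post 16 mm in diameter and 34 mm high (its top 41 mm above the deck), 100 mm from the pivot. Closed, it stands 44 mm from the bay's centre line on the key panel's side (-x), 24 mm behind the end of a pack at home.
- latch_hinge (a point): Point on the latch's upright pivot axis at the height of latch_knob's middle. In the analyser's frame the closed arm points from here to -x and the open arm to +y.
- start_key (a joint): Travel of the green START membrane key: 0 at rest, at most 0.001 m when bottomed. It starts to give at about 2 N, bottoms at 6 N, and is solid beyond that. It registers a press of 4 N or more kept up for 0.8 s; more than 40 N damages it.
- start_key_top (a point): Middle of the green START key's top face: a flat key 32 mm (up the slope) by 36 mm, standing 3 mm over the panel. z is the panel's normal, which leans 10 degrees from vertical towards the robot side (-x of the analyser).
- stop_key (a joint): Travel of the red STOP key, the same kind of key. Not to be pressed.
- stop_key_top (a point): Middle of the red STOP key's top face, 68 mm to the +y side of START, the same size.
- multimeter: Bystander: grey handheld multimeter 165 x 78 x 38 mm lying near the robot, origin under its middle.
- spray_can: Bystander: spray can 54 mm in diameter, 150 mm high, at the back of the bench, origin under its middle.
- solder_spool: Bystander: solder spool 60 mm in diameter, 46 mm high, origin under its middle.
- screwdriver: Bystander: screwdriver lying at the back of the bench behind the analyser.
- parts_bin: Bystander: blue parts bin 150 x 105 x 55 mm on the analyser's right, origin under its middle.
Things that resemble listed ones, but are neither listed nor needed, are in the scene too. What is shaped like the part that bears pack_center but turquoise is not meant.

How it is judged (in metres and radians):
On the way, in this order (a step that is already met when the one before it is completed fails the run):
1. the green-banded pack has been drawn clear of the riser, lies flat on the bench and has been let go (x of pack_tail in the frame of riser below -0.125 m and height (world z) of pack_center below 0.024 m and angle between pack_center's own z axis and vertical below 0.06 rad and linear speed of pack below 0.02 m/s and contact force between the fingers and pack below 0.3 N), for 0.2 s.
2. the pack is fully home in the analyser's bay, terminals under the hood, and has been let go (y of pack_center in the frame of bay_home between -0.005 and 0.005 m and x of pack_center in the frame of bay_home between -0.006 and 0.006 m and z of pack_center in the frame of bay_home between -0.004 and 0.004 m and y of pack_terminals in the frame of bay_home below -0.05 m and contact force between the fingers and pack below 0.3 N), for 0.2 s.
3. the latch is swung across behind the pack, which is still home (y of pack_center in the frame of bay_home between -0.005 and 0.005 m and x of pack_center in the frame of bay_home between -0.006 and 0.006 m and z of pack_center in the frame of bay_home between -0.004 and 0.004 m and y of pack_terminals in the frame of bay_home below -0.05 m and value of joint latch below 0.08 rad), for 0.2 s.
4. the START key is pressed with a finger at 4 N or more for 0.8 s, the pack home and latched (all of step 3 and contact force between the fingers and start_key above 4 N), for 0.8 s.
At the end, for the whole second after the job is handed in: The green-banded pack lies fully home in the bay, terminals under the hood (its middle within 5 mm of bay_home along the bay, 6 mm across and 4 mm in height), at rest and let go; the latch is closed across behind it (within 0.08 rad); both keys are released (all of step 3 and contact force between the fingers and pack below 0.3 N and linear speed of pack below 0.02 m/s and value of joint each of start_key, stop_key below 0.0004 m); the robot touches nothing.
It fails at once if the STOP key is pressed (3 N or more) (contact force between anything else and stop_key above 3 N).
It fails at once if the START key is forced (over 40 N) (contact force between anything else and start_key above 40 N).
It fails at once if the orange-banded pack or another bystander is moved by more than 20 mm (distance of any of spare_pack_center, multimeter, spray_can, solder_spool, screwdriver, parts_bin from where it was at the start of the episode above 0.02 m).
It also fails if it takes over 72 s, if anything falls off the work surface, if the arm or the gripper's body presses on something with over 40 N, if the wrist force passes 120 N, or if a joint passes its speed limit or range.

## Working session

There is one attempt and no reset: what is moved stays moved. The work goes in short steps, Python scripts to look and compute and a tool call to move; the robot and the scene stay as the last step left them, time stands still between calls to the robot, and variables do not carry over. Pictures are saved under pics/ and viewed, and the job is handed in when it is done.

Besides the shell and the picture viewer there is one more tool, called after "Call:" as a command line: name --argument value ..., lists and objects as JSON in quotes. play_rows: Moves the arm, as the interface text tells. Shift numbers are shares of 0.025 m and turn numbers shares of 5 degrees, none past 1 either way. Its arguments: {"type":"object","properties":{"increments":{"type":"array"},"force":{"type":"number"}},"required":["increments"]}

```bash
ls; mkdir -p pics; python3 - <<'E'
from cell import env
import cv2,numpy as np
s=env.read_state();print(s['t'],s['tcp_pos'],np.round(s['eef_rot'],3).tolist(),s['ft_force'],s['gripper_width'])
for c in ['side','top','wrist']:
    im=env.get_image(c);cv2.imwrite(f'pics/{c}0.png',im[:,:,::-1])
    p=env.camera_params(c);print(c,{k:np.round(v,4).tolist() for k,v in p.items()})
E
```

```text
pics
0.0 [ 0.23471635 -0.52425307  0.23029715] [[0.408, -0.0, 0.913], [-0.913, 0.002, 0.408], [-0.002, -1.0, 0.0]] [ 1.01805092 -0.23094852  0.00968288] 0.999094265601564
side {'fx': 424.1655, 'fy': 424.1655, 'cx': 260.3099, 'cy': 192.2884, 'k1': -0.0592, 'rvec': [1.0158, -2.3588, 1.155], 'tvec': [0.3824, 0.2797, 1.1849]}
top {'fx': 418.7352, 'fy': 418.7352, 'cx': 248.2129, 'cy': 193.1586, 'k1': -0.1443, 'rvec': [2.1717, -2.2133, 0.0285], 'tvec': [0.0529, 0.5416, 1.3018]}
wrist {'fx': 294.7051, 'fy': 294.7051, 'cx': 253.7121, 'cy': 196.1288, 'k1': -0.0272, 'rvec': [-2.4073, 1.5594, 0.2498], 'tvec': [-0.5739, -0.0395, 0.3799]}
```

View pics/side0.png

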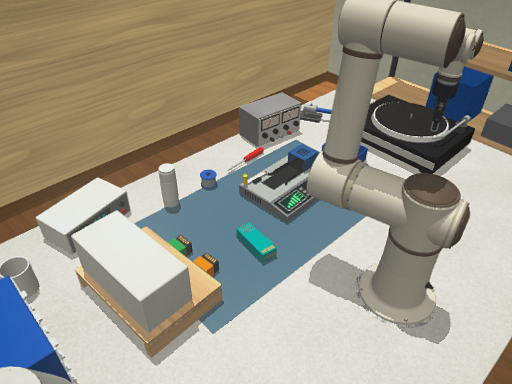

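View pics/top0.png

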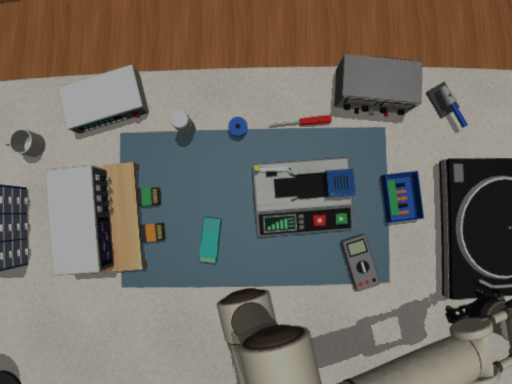

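View pics/wrist0.png

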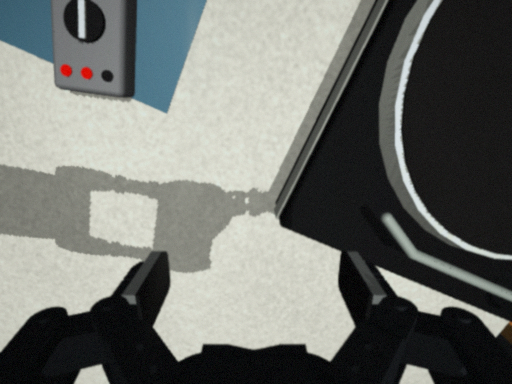

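```bash
cat > h.py <<'E'
from cell import env
import cv2,numpy as np
def cam(c):
    p=env.camera_params(c);K=np.array([[p['fx'],0,p['cx']],[0,p['fy'],p['cy']],[0,0,1.]])
    R,_=cv2.Rodrigues(np.array(p['rvec'],float));return K,np.array([p['k1'],0,0,0,0.]),R,np.array(p['tvec'],float)
def back(c,px,z,cm=None):
    K,d,R,t=cm or cam(c)
    u=cv2.undistortPoints(np.array(px,float).reshape(-1,1,2),K,d).reshape(-1,2)
    r=np.c_[u,np.ones(len(u))]@R   # R^T ray
    o=-R.T@t
    s=(z-o[2])/r[:,2]
    return o+s[:,None]*r
def proj(c,P,cm=None):
    K,d,R,t=cm or cam(c)
    return cv2.projectPoints(np.array(P,float).reshape(-1,1,3),cv2.Rodrigues(R)[0],t,K,d)[0].reshape(-1,2)
def st():
    s=env.read_state();print('t %.2f'%s['t'],'tcp',np.round(s['tcp_pos'],4),'F',np.round(s['ft_force'],1),'g %.3f'%s['gripper_width']);return s
def save(c,name,crop=None,scale=1):
    im=env.get_image(c)
    o=im[:,:,::-1]
    if crop: a,b,e,f=crop;o=o[b:f,a:e]
    o=cv2.resize(np.ascontiguousarray(o),None,fx=scale,fy=scale,interpolation=cv2.INTER_CUBIC)
    cv2.imwrite('pics/'+name,o);return im
E
python3 - <<'E'
from h import *
Z=dict(pack_center=.02,pack_terminals=.02,spare_pack_center=.02,riser=0,analyser=0,bay_home=.065,rail_end=.045,hood_mouth=.065,latch_knob=.069,latch_hinge=.069,start_key_top=.03,stop_key_top=.03,multimeter=0,spray_can=0,solder_spool=0,parts_bin=0)
for c in ['top','side']:
    cm=cam(c)
    env.get_image(c)
    for n,z in Z.items():
        r=env.spot_point(n,c)
        for q in r[:2]: print(c,n,round(q['confidence'],2),np.round(q['pixel'],1),np.round(back(c,q['pixel'],z,cm)[0],4))
save('top','top1.png',(100,140,400,290),2.6)
save('side','side1.png',(150,130,380,290),3.4)
print(env.read_state()['t'])
E
```

```text
top pack_center 0.94 [210.7 238.9] [0.4018 0.162  0.02  ]
top pack_center 0.87 [140.5 199.6] [0.5284 0.3831 0.02  ]
top pack_terminals 0.81 [157.8 192.1] [0.551  0.3271 0.02  ]
top pack_terminals 0.61 [257.2 170. ] [0.614 0.013 0.02 ]
top spare_pack_center 0.89 [143.1 233.7] [0.4207 0.376  0.02  ]
top spare_pack_center 0.28 [321.4 216.8] [ 0.464  -0.1842  0.02  ]
top riser 0.6 [105.7 217.4] [0.4735 0.5048 0.    ]
top riser 0.19 [140.2 198.9] [0.5312 0.3896 0.    ]
top analyser 0.69 [299.9 196.7] [ 0.5286 -0.1206  0.    ]
top bay_home 0.61 [319.8 187. ] [ 0.5547 -0.1745  0.065 ]
top bay_home 0.56 [326.7 181.1] [ 0.5721 -0.1959  0.065 ]
top rail_end 0.59 [298.1 186.4] [ 0.5588 -0.111   0.045 ]
top rail_end 0.23 [157.6 194. ] [0.5439 0.322  0.045 ]
top hood_mouth 0.81 [323.5 184.8] [ 0.5611 -0.1859  0.065 ]
top latch_knob 0.49 [258.8 167.6] [0.6164 0.0084 0.069 ]
top latch_hinge 0.79 [284.8 163.6] [ 0.627  -0.0701  0.069 ]
top latch_hinge 0.57 [241.3 131.1] [0.7286 0.0591 0.069 ]
top start_key_top 0.7 [341.8 219.9] [ 0.4532 -0.2461  0.03  ]
top start_key_top 0.62 [298.8 198.1] [ 0.5234 
[... 632 characters left out ...]
8 [193.8 272.9] [0.4274 0.3819 0.02  ]
side analyser 0.63 [288.5 189.2] [ 0.5269 -0.1194  0.    ]
side bay_home 0.69 [296.2 166.6] [ 0.5452 -0.1743  0.065 ]
side bay_home 0.26 [288.7 187. ] [ 0.4804 -0.0648  0.065 ]
side rail_end 0.96 [278.8 179.1] [ 0.5529 -0.0924  0.045 ]
side rail_end 0.65 [288.6 187. ] [ 0.4975 -0.0844  0.045 ]
side hood_mouth 0.95 [292.1 164.8] [ 0.5631 -0.1717  0.065 ]
side latch_knob 0.55 [246.  179.4] [0.6067 0.0171 0.069 ]
side latch_hinge 0.85 [265.3 167.6] [ 0.6125 -0.0824  0.069 ]
side multimeter 0.65 [265.9 167.4] [ 0.6809 -0.1556  0.    ]
side spray_can 0.92 [172.8 201. ] [0.7545 0.2285 0.    ]
side solder_spool 0.77 [208.9 182.8] [ 0.7522  0.0697 -0.    ]
1.95
```

View pics/top1.png

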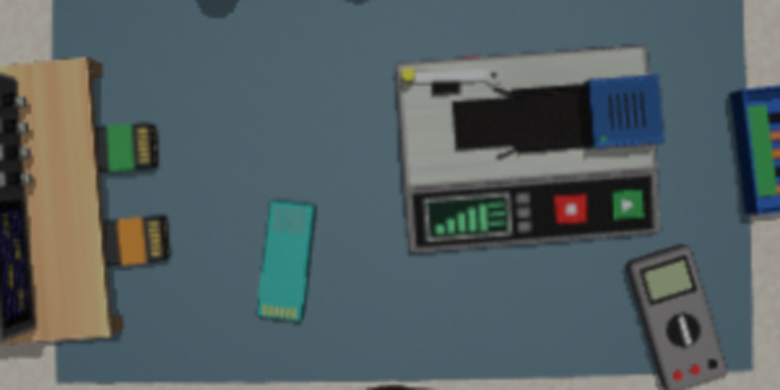

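View pics/side1.png

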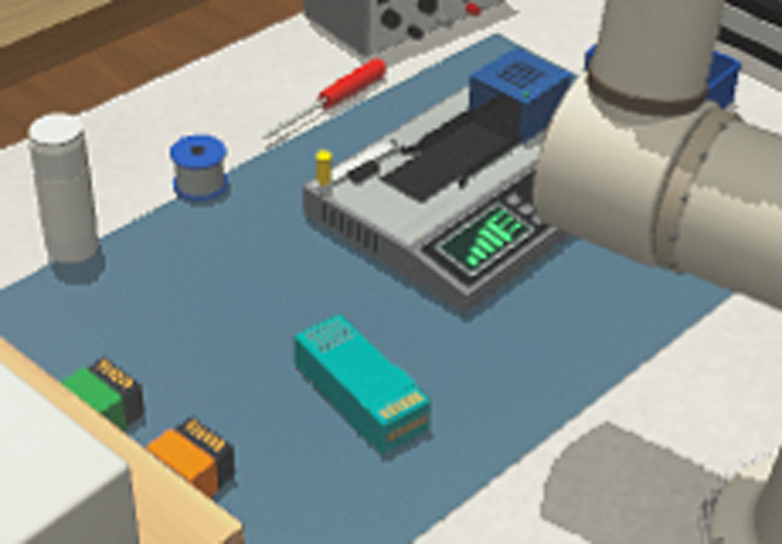

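```bash
python3 - <<'E'
from h import *
s=st();K,d,R,t=cam('wrist');o=-R.T@t
E=np.array(s['eef_rot'])
print('cam in tool',E.T@(o-s['tcp_pos']),'axes in tool (cols cam x,y,z)\n',np.round(E.T@R.T,3))
cm=cam('top')
f=lambda x,y:(x/2.6+100-.3,y/2.6+140-.3)
for n,p,z in [('redge',(90,58),.065),('redge',(112,338),.065),('term',(157,124),.04),('term',(158,166),.04),('anal',(410,250),.02),('anal',(658,232),.02),('anTL',(398,66),.045),('anTR',(647,46),.045),('knob',(408,75),.086),('hood',(590,80),.099),('hood',(592,148),.099),('hoodR',(660,77),.099),('hoodR',(664,145),.099),('start',(628,205),.033),('stop',(571,209),.033),('decoy',(272,200),.04),('decoy',(316,207),.04)]:
    print(n,np.round(back('top',f(*p),z,cm)[0],4))
E
```

```text
t 1.95 tcp [ 0.2349 -0.5248  0.2313] F [0.4 0.2 0.5] g 1.003
cam in tool [-4.13543169e-05 -1.41742894e-01  7.98803480e-02] axes in tool (cols cam x,y,z)
 [[ 1.     0.    -0.001]
 [ 0.001 -0.31   0.951]
 [ 0.    -0.951 -0.31 ]]
redge [0.6427 0.3894 0.065 ]
redge [0.3134 0.3669 0.065 ]
term [0.5645 0.3151 0.04  ]
term [0.5144 0.3144 0.04  ]
anal [0.4088 0.0164 0.02  ]
anal [ 0.424  -0.2822  0.02  ]
anTL [0.627  0.0265 0.045 ]
anTR [ 0.6455 -0.2696  0.045 ]
knob [0.612  0.0151 0.086 ]
hood [ 0.6012 -0.1907  0.099 ]
hood [ 0.5242 -0.1908  0.099 ]
hoodR [ 0.6033 -0.271   0.099 ]
hoodR [ 0.5259 -0.2732  0.099 ]
start [ 0.4575 -0.2438  0.033 ]
stop [ 0.4543 -0.1755  0.033 ]
decoy [0.4717 0.1784 0.04  ]
decoy [0.4626 0.1264 0.04  ]
```

Call:
play_rows --increments '[[[0, 0, 0], [0, -1, 0], 1], [[0, 0, 0], [0, -1, 0], 1], [[0, 0, 0], [0, -1, 0], 1], [[0, 0, 0], [0, -1, 0], 1], [[0, 0, 0], [0, -1, 0], 1], [[0, 0, 0], [0, -1, 0], 1], [[0, 0, 0], [0, -1, 0], 1], [[0, 0, 0], [0, -1, 0], 1], [[0, 0, 0], [0, -1, 0], 1], [[0, 0, 0], [0, -1, 0], 1], [[0, 0, 0], [0, -1, 0], 1], [[0, 0, 0], [0, -1, 0], 1]]'

```text
t: 2.95
tcp_pos: [0.2349, -0.5249, 0.2313]
eef_rot: [[0.995, 0.0, 0.098], [-0.098, -0.0, 0.995], [0.0, -1.0, -0.0]]
ft_force: [-0.9, -0.1, -0.5]
gripper_width: 1.0
```

Call:
play_rows --increments '[[[0, 0, 0], [0, -1, 0], 1], [[0, 0, 0], [0, -1, 0], 1], [[0.84, 0, 1], [0, 0, 0], 1], [[0.84, 0, 1], [0, 0, 0], 1], [[0.84, 0, 1], [0, 0, 0], 1], [[0.84, 0, 1], [0, 0, 0], 1], [[0.84, 0, 1], [0, 0, 0], 1], [[0.84, 0, 1], [0, 0, 0], 1], [[0.84, 0, 1], [0, 0, 0], 1], [[0.84, 0, 1], [0, 0, 0], 1], [[0.84, 0, 1], [0, 0, 0], 1], [[0.84, 0, 1], [0, 0, 0], 1]]'

```text
t: 3.95
tcp_pos: [0.4271, -0.259, 0.2315]
eef_rot: [[0.997, 0.0, -0.072], [0.072, -0.0, 0.997], [0.0, -1.0, -0.0]]
ft_force: [0.0, -1.0, 0.5]
gripper_width: 1.001
```

Call:
play_rows --increments '[[[0.84, 0, 1], [0, 0, 0], 1], [[0.84, 0, 1], [0, 0, 0], 1], [[0.84, 0, 1], [0, 0, 0], 1], [[0.84, 0, 1], [0, 0, 0], 1], [[0.84, 0, 1], [0, 0, 0], 1], [[0.84, 0, 1], [0, 0, 0], 1], [[0, 0, 0], [0, 0, 0], 1], [[0, 0, 0], [0, 0, 0], 1]]'

```text
t: 4.62
tcp_pos: [0.5418, -0.1005, 0.2312]
eef_rot: [[0.997, -0.0, -0.075], [0.075, -0.0, 0.997], [-0.0, -1.0, -0.0]]
ft_force: [-0.5, 0.2, -0.3]
gripper_width: 1.003
```

```bash
python3 - <<'E'
from h import *
s=st();print(np.round(s['eef_rot'],4).tolist());cm=cam('wrist')
save('wrist','w1.png',None,1.5)
import pickle;pickle.dump(cm,open('w1.pkl','wb'))
E
```

```text
t 4.62 tcp [ 0.5418 -0.1005  0.2312] F [-0.5  0.2 -0.3] g 1.003
[[0.9972, -0.0002, -0.0747], [0.0747, -0.0002, 0.9972], [-0.0003, -1.0, -0.0001]]
```

View pics/w1.png

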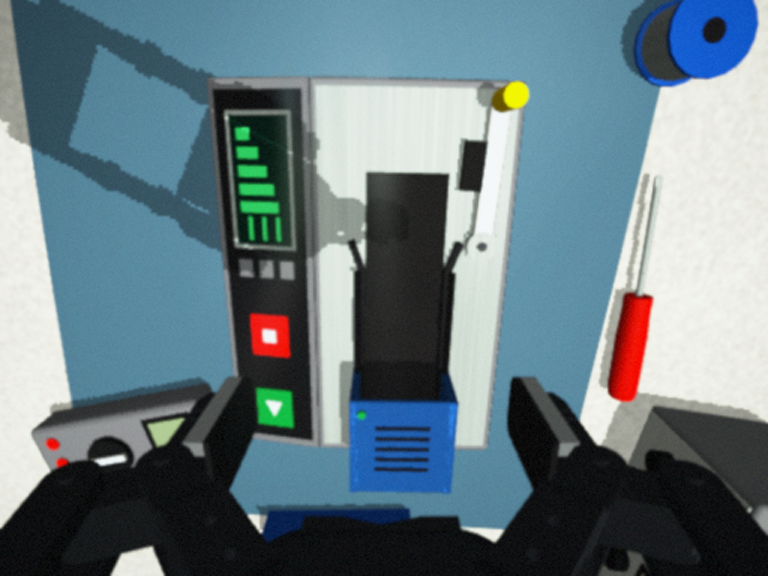

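```bash
python3 - <<'E'
import cv2
im=cv2.imread('pics/w1.png');im=cv2.resize(im,(512,384),interpolation=cv2.INTER_AREA)
cv2.imwrite('pics/w1c.png',cv2.resize(im[140:340,220:350],None,fx=3,fy=3,interpolation=cv2.INTER_CUBIC))
E
```

```text
(no output)
```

View pics/w1c.png

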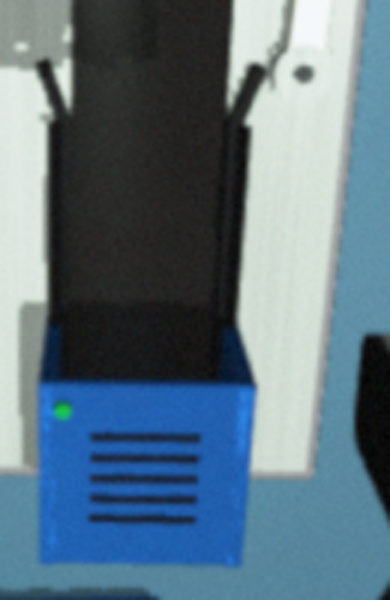

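```bash
cat > fit.py <<'E'
from h import *
import pickle
from scipy.optimize import least_squares
cm=pickle.load(open('w1.pkl','rb'))
px=lambda a,b:(220+(a+.5)/3-.5,140+(b+.5)/3-.5)
obs=[((-39,-10,.099),px(40,383)),((39,-10,.099),px(256,384)),((-39,-90,.099),px(41,563)),((39,-90,.099),px(241,566)),
((56,94,.056),px(303,73)),((-40,74,.057),px(50,122)),((40,74,.057),px(250,125))]
P=np.array([o[0] for o in obs],float);P[:,:2]/=1000;Q=np.array([o[1] for o in obs])
def W(q,P):
    c,s=np.cos(q[2]),np.sin(q[2]);P=np.atleast_2d(P)
    return np.c_[q[0]+c*P[:,0]-s*P[:,1],q[1]+s*P[:,0]+c*P[:,1],P[:,2]]
f=lambda q:(proj('wrist',W(q,P),cm)-Q).ravel()
r=least_squares(f,[.56,-.18,.08],loss='soft_l1')
if __name__=='__main__':
    print(r.x,np.degrees(r.x[2]));print(np.round(f(r.x).reshape(-1,2),1))
    q=r.x
    def inv(p): 
        c,s=np.cos(q[2]),np.sin(q[2]);d=p[:2]-q[:2];return np.array([c*d[0]+s*d[1],-s*d[0]+c*d[1]])
    for n,p,z in [('start',(275,408),.033),('stop',(270,336),.033),('knob',(515,95),.086),('deckTL',(312,80),.045),('panelTL',(210,80),.02),('panBR',(312,440),.04),('panBL',(240,432),.02)]:
        w=back('wrist',((p[0]+.5)/1.5-.5,(p[1]+.5)/1.5-.5),z,cm)[0];print(n,np.round(w,4),np.round(inv(w)*1000,1))
    k=inv(back('wrist',((515.5)/1.5-.5,(95.5)/1.5-.5),.086,cm)[0])*1000-[56,94];print('latch',np.arctan2(k[1],-k[0]),np.hypot(*k))
    k=inv(back('top',(408/2.6+99.7,75/2.6+139.7),.086)[0])*1000-[56,94];print('latch',np.arctan2(k[1],-k[0]),np.hypot(*k))
    for n,p in [('hood mouth',(-.0,-.01,.099)),('hinge',(.056,.094,.06))]:
        print(n,proj('top',W(q,p)),proj('side',W(q,p)))
E
python3 fit.py
```

```text
[ 0.56424873 -0.17834224  0.0612195 ] 3.507618972259798
[[-0.9 -0.2]
 [ 0.5  0.3]
 [-0.5  0.4]
 [ 0.5  0.1]
 [ 0.3 -0.4]
 [-3.2  0.1]
 [ 2.3  0. ]]
start [ 0.4589 -0.2438  0.033 ] [-109.2  -58.9]
stop [ 0.4548 -0.1747  0.033 ] [-109.    10.4]
knob [0.614  0.0173 0.086 ] [ 61.6 192.2]
deckTL [0.4862 0.0216 0.045 ] [-65.7 204.3]
panelTL [0.4078 0.0197 0.02  ] [-144.1  207.3]
panBR [ 0.4933 -0.2696  0.04  ] [-76.3 -86.7]
panBL [ 0.4229 -0.281   0.02  ] [-147.3  -93.8]
latch 1.6279140523290827 98.37131772678894
latch 1.6068396582076598 96.23364645179434
hood mouth [[326.17168081 182.79681654]] [[295.46218504 155.14856717]]
hinge [[288.31519481 168.00088943]] [[264.6107391  169.55194137]]
```

Call:
play_rows --increments '[[[0.08, 0, 1], [0, 0, 0], 1], [[0.08, 0, 1], [0, 0, 0], 1], [[0.08, 0, 1], [0, 0, 0], 1], [[0.08, 0, 1], [0, 0, 0], 1], [[0.08, 0, 1], [0, 0, 0], 1], [[0.08, 0, 1], [0, 0, 0], 1], [[0.08, 0, 1], [0, 0, 0], 1], [[0.08, 0, 1], [0, 0, 0], 1], [[0.08, 0, 1], [0, 0, 0], 1], [[0.08, 0, 1], [0, 0, 0], 1], [[0.08, 0, 1], [0, 0, 0], 1], [[0.08, 0, 1], [0, 0, 0], 1]]'

```text
t: 5.67
tcp_pos: [0.5438, 0.1988, 0.2314]
eef_rot: [[0.998, 0.0, -0.07], [0.07, -0.0, 0.998], [0.0, -1.0, -0.0]]
ft_force: [0.3, -0.0, -0.4]
gripper_width: 0.999
```

Call:
play_rows --increments '[[[0.08, 0, 1], [0, 0, 0], 1], [[0.08, 0, 1], [0, 0, 0], 1], [[0.08, 0, 1], [0, 0, 0], 1], [[0.08, 0, 1], [0, 0, 0], 1], [[0, 0, 0], [0, 0, 0], 1], [[0, 0, 0], [0, 0, 0], 1]]'

```text
t: 6.17
tcp_pos: [0.5447, 0.2989, 0.2312]
eef_rot: [[0.997, -0.0, -0.072], [0.072, -0.001, 0.997], [-0.0, -1.0, -0.001]]
ft_force: [-1.2, -0.5, 0.4]
gripper_width: 0.996
```

```bash
python3 - <<'E'
from h import *
s=st();print(np.round(s['eef_rot'],4).tolist());cm=cam('wrist')
save('wrist','w2.png',None,1.5)
import pickle;pickle.dump(cm,open('w2.pkl','wb'))
E
```

```text
t 6.17 tcp [0.5447 0.2989 0.2312] F [-1.2 -0.5  0.4] g 0.996
[[0.9974, -0.0001, -0.0719], [0.0719, -0.0007, 0.9974], [-0.0002, -1.0, -0.0007]]
```

View pics/w2.png

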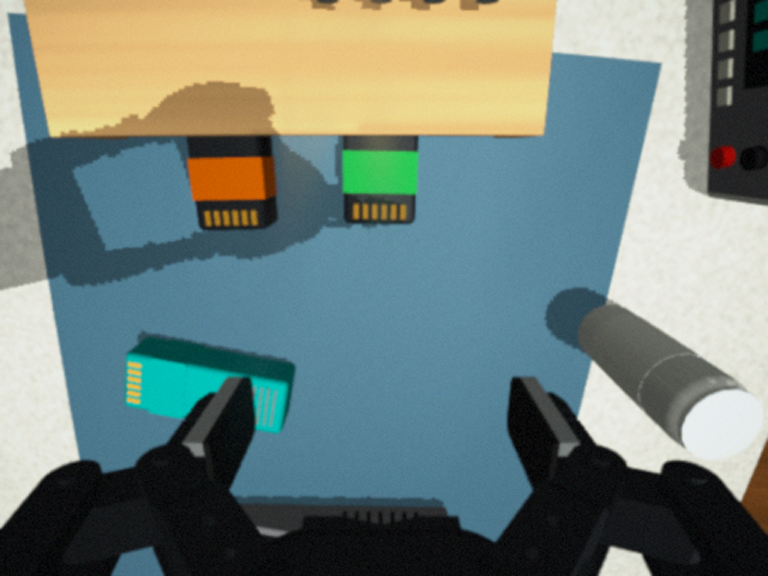

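```bash
python3 - <<'E'
from h import *
import pickle
cm=pickle.load(open('w2.pkl','rb'))
for n,p,z in [('redgeL',(50,136),.065),('redgeR',(544,134),.065),('tL',(346,221),.04),('tR',(414,222),.04),('bandNearL',(344.5,195),.04),('bandNearR',(417.5,193),.04),('bandFarL',(342,151),.04),('bandFarR',(418.5,149),.04)]:
    print(n,np.round(back('wrist',((p[0]+.5)/1.5-.5,(p[1]+.5)/1.5-.5),z,cm)[0],4))
im=cv2.imread('pics/w2.png');cv2.imwrite('pics/w2c.png',cv2.resize(im[110:250,310:450],None,fx=4,fy=4))
E
```

```text
redgeL [0.3183 0.3735 0.065 ]
redgeR [0.6459 0.3971 0.065 ]
tL [0.5168 0.3263 0.04  ]
tR [0.5679 0.3293 0.04  ]
bandNearL [0.5148 0.3455 0.04  ]
bandNearR [0.5685 0.3508 0.04  ]
bandFarL [0.5115 0.3764 0.04  ]
bandFarR [0.5662 0.3817 0.04  ]
```

View pics/w2c.png

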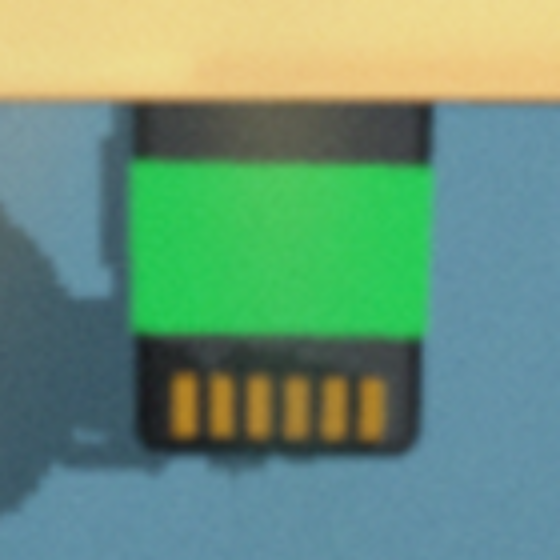

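Call:
play_rows --increments '[[[0, 1, 0.2], [0, 0, 0], 1], [[0, 1, 0.2], [0, 0, 0], 1], [[0, 1, 0.2], [0, 0, 0], 1], [[0, 1, 0.2], [0, 0, 0], 1], [[0, 1, 0.2], [0, 0, 0], 1], [[0, 1, 0.2], [0, 0, 0], 1], [[0, 1, 0.2], [0, 0, 0], 1], [[0, 0.8, 0.2], [0, 0, 0], 1], [[0, 0.5, 0.14], [0, 0, 0], 1], [[0, 0.54, 0], [0, 0, 0], 1], [[0, 0, 0], [0, 0, 0], 1]]'

```text
t: 7.13
tcp_pos: [0.5401, 0.3412, 0.0077]
eef_rot: [[0.997, -0.004, -0.071], [0.071, -0.002, 0.997], [-0.004, -1.0, -0.002]]
ft_force: [-0.1, -0.3, -0.2]
gripper_width: 1.0
```

```bash
python3 - <<'E'
from h import *
s=st();save('wrist','w3.png',None,1.2);save('side','s3.png',(130,200,290,300),4)
E
```

```text
t 7.13 tcp [0.5401 0.3412 0.0077] F [-0.1 -0.3 -0.2] g 1.000
```

View pics/w3.png

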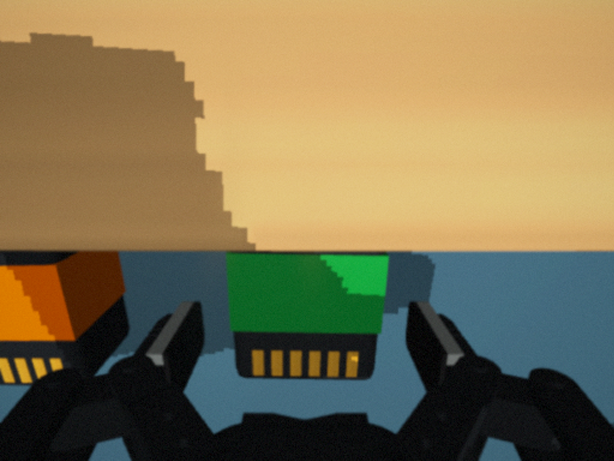

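View pics/s3.png

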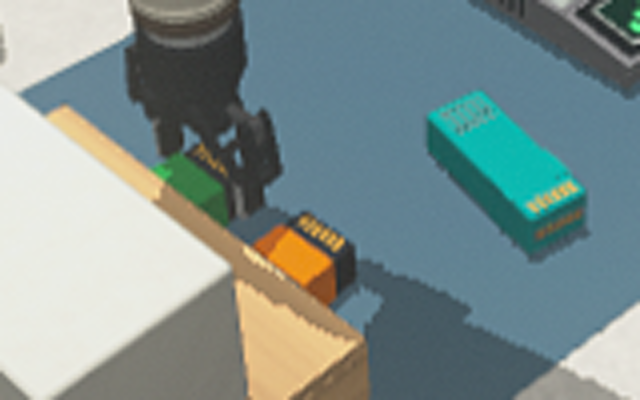

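Call:
play_rows --increments '[[[0, 0, 0], [0, 0, 0], 0], [[0, 0, 0], [0, 0, 0], 0], [[0, 0, 0], [0, 0, 0], 0], [[0, 0, 0], [0, 0, 0], 0], [[0, 0, 0], [0, 0, 0], 0], [[0, 0, 0], [0, 0, 0], 0], [[0, 0, 0], [0, 0, 0], 0], [[0, 0, 0], [0, 0, 0], 0]]' --force 45

```text
t: 7.9
tcp_pos: [0.5425, 0.3431, 0.0119]
eef_rot: [[0.997, 0.002, -0.072], [0.072, 0.001, 0.997], [0.002, -1.0, 0.0]]
ft_force: [-1.1, -0.3, 5.9]
gripper_width: 0.622
```

Call:
play_rows --increments '[[[0, -0.06, -0.2], [0, 0, 0], 0], [[0, 0, -0.4], [0, 0, 0], 0], [[0, 0, -0.6], [0, 0, 0], 0], [[0, 0, -0.6], [0, 0, 0], 0], [[0, 0, -0.6], [0, 0, 0], 0], [[0, 0, -0.6], [0, 0, 0], 0], [[0, 0, -0.6], [0, 0, 0], 0], [[0, 0, -0.5], [0, 0, 0], 0], [[0, 0, -0.3], [0, 0, 0], 0], [[0, 0.06, 0], [0, 0, 0], 0], [[0, 0, 0], [0, 0, 0], 0]]'

```text
t: 8.82
tcp_pos: [0.5502, 0.2307, 0.0119]
eef_rot: [[0.997, 0.0, -0.071], [0.071, -0.003, 0.997], [0.0, -1.0, -0.003]]
ft_force: [-4.1, -6.2, 12.1]
gripper_width: 0.624
```

```bash
python3 - <<'E'
from h import *
s=st();save('wrist','w4.png',None,1.2);save('side','s4.png',(130,180,330,300),4)
E
```

```text
t 8.82 tcp [0.5502 0.2307 0.0119] F [-4.1 -6.2 12.1] g 0.624
```

View pics/w4.png

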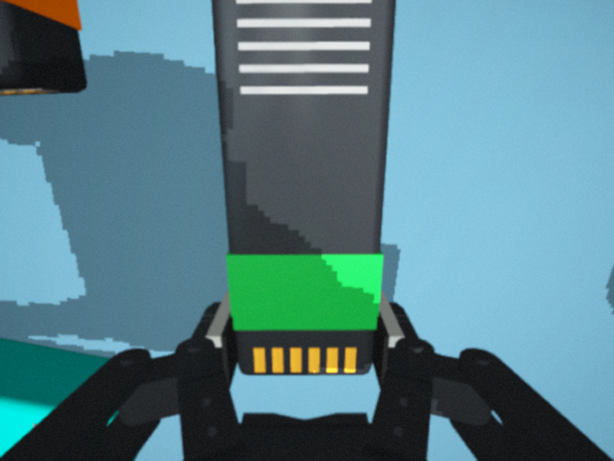

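View pics/s4.png

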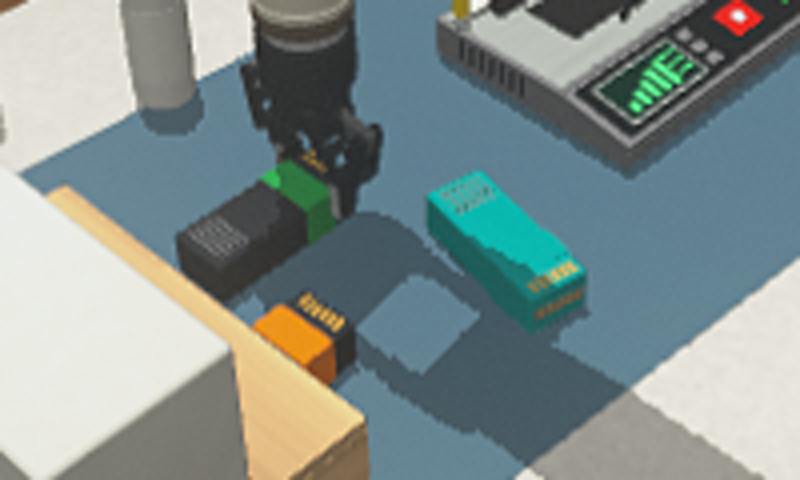

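Call:
play_rows --increments '[[[0, 0, 0], [0, 0, 0], 1], [[0, 0, 0], [0, 0, 0], 1], [[0, 0, 0], [0, 0, 0], 1], [[0, 0, 0], [0, 0, 0], 1], [[0, 0, 0], [0, 0, 0], 1], [[0, 0, 0], [0, 0, 0], 1], [[0, 0, 0], [0, 0, 0], 1], [[0, 0, 0], [0, 0, 0], 1], [[0, 0, 0], [0, 0, 0], 1], [[0, 0, 0], [0, 0, 0], 1]]'

```text
t: 9.75
tcp_pos: [0.5494, 0.2332, 0.0103]
eef_rot: [[0.997, 0.0, -0.072], [0.072, 0.0, 0.997], [0.0, -1.0, 0.0]]
ft_force: [0.7, 0.3, -1.2]
gripper_width: 0.998
```

```bash
python3 - <<'E'
from h import *
s=st();save('wrist','w5.png',None,1.2);save('top','t5.png',(100,140,260,260),4)
E
```

```text
t 9.75 tcp [0.5494 0.2332 0.0103] F [ 0.7  0.3 -1.2] g 0.998
```

View pics/w5.png

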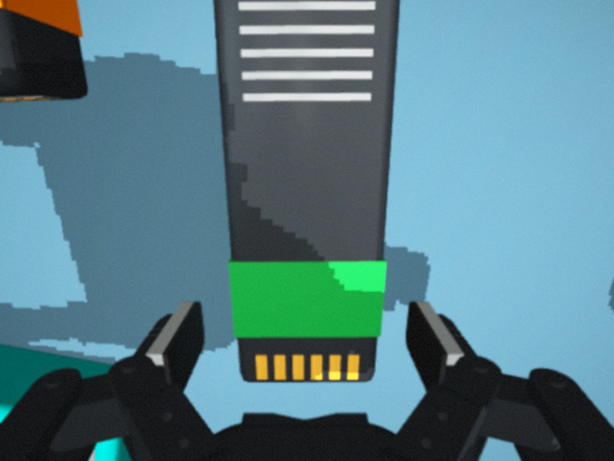

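View pics/t5.png

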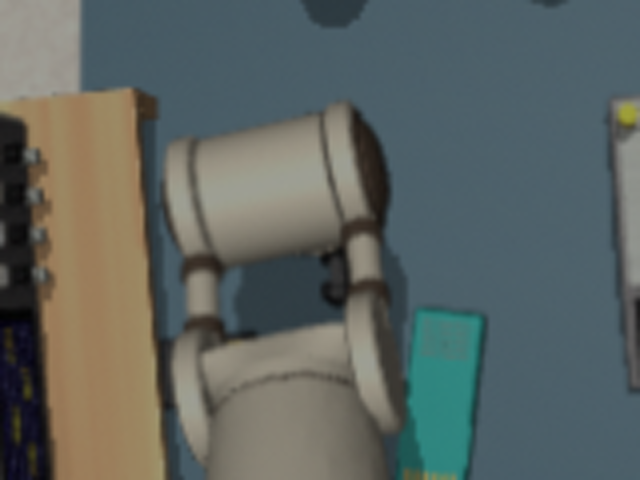

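```bash
python3 - <<'E'
from h import *
s=st();E=np.array(s['eef_rot']);cm=cam('wrist')
f=lambda p:back('wrist',((p[0]+.5)/1.2-.5,(p[1]+.5)/1.2-.5),.04,cm)[0]
a,b,c,d=map(f,[(229,261),(386,261),(233,337),(381,336)])
e=f((215,0));g=f((399,0))
print(a,b,c,d,e,g)
F=(a+b)/2;N=(c+d)/2;T=(e+g)/2
ax=(T-N);ax/=np.linalg.norm(ax);print('yaw',np.degrees(np.arctan2(-ax[0],ax[1])))
C=F+ax*.017;C2=N+ax*.047;print(C,C2)
C=(C+C2)/2
G=C+ax*.038
dd=G-s['tcp_pos'];print('tool delta',E.T@np.r_[dd[:2],0])
E
```

```text
t 9.85 tcp [0.5493 0.2332 0.0103] F [-0.2 -0.9  0.2] g 1.000
[0.52152467 0.26531321 0.04      ] [0.57504039 0.26915716 0.04      ] [0.52311469 0.23513943 0.04      ] [0.57751544 0.23947053 0.04      ] [0.51693941 0.34297826 0.04      ] [0.56780586 0.34665056 0.04      ]
yaw 4.22514437533449
[0.54703004 0.28418898 0.04      ] [0.5468523  0.28417725 0.04      ]
tool delta [ 1.18701369e-03 -2.07568639e-06  8.90620374e-02]
```

Call:
play_rows --increments '[[[0.04, -0.25, 0.3], [0, 0, 0], 1], [[0, 0, 0.6], [0, 0, 0], 1], [[0, 0, 0.6], [0, 0, 0], 1], [[0, 0, 0.6], [0, 0, 0], 1], [[0, 0, 0.6], [0, 0, 0], 1], [[0, 0, 0.6], [0, 0, 0], 1], [[0, 0, 0.26], [0, 0, 0], 1], [[0, 0, 0], [0, 0, 0], 1], [[0, 0, 0], [0, 0, 0], 1]]'

```text
t: 10.6
tcp_pos: [0.5438, 0.3223, 0.0163]
eef_rot: [[0.997, -0.0, -0.073], [0.073, -0.0, 0.997], [-0.0, -1.0, -0.0]]
ft_force: [-0.5, 0.1, -0.6]
gripper_width: 0.999
```

Call:
play_rows --increments '[[[0, 0, 0], [0, 0, 0], 0], [[0, 0, 0], [0, 0, 0], 0], [[0, 0, 0], [0, 0, 0], 0], [[0, 0, 0], [0, 0, 0], 0], [[0, 0, 0], [0, 0, 0], 0], [[0, 0, 0], [0, 0, 0], 0], [[0, 0, 0], [0, 0, 0], 0], [[0, 0, 0], [0, 0, 0], 0]]' --force 80

```text
t: 11.27
tcp_pos: [0.5445, 0.3216, 0.017]
eef_rot: [[0.997, 0.001, -0.072], [0.072, -0.0, 0.997], [0.001, -1.0, -0.0]]
ft_force: [2.1, -2.7, 3.8]
gripper_width: 0.612
```

```bash
python3 - <<'E'
from h import *
s=st();save('wrist','w6.png',None,1.2)
E
```

```text
t 11.27 tcp [0.5445 0.3216 0.017 ] F [ 2.1 -2.7  3.8] g 0.612
```

View pics/w6.png

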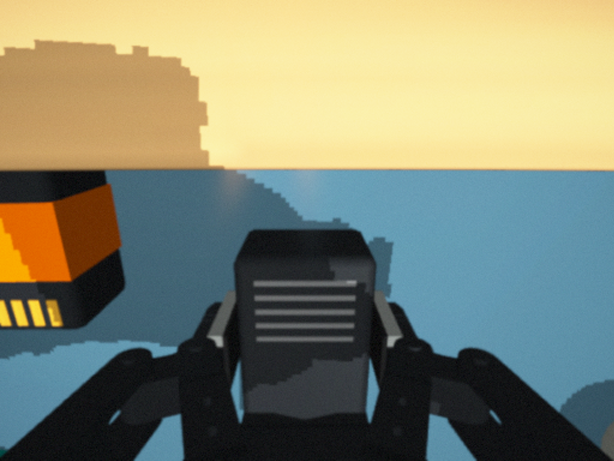

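Call:
play_rows --increments '[[[0, -0.6, 0], [0, 0, 0], 0], [[0, -1, -0.2], [0, 0, 0], 0], [[0, -1, -0.6], [0, 0, 0], 0], [[0, -1, -1], [0, 0.13, 0], 0], [[-0.04, -1, -1], [0, 0, 0], 0], [[-0.04, 0, -1], [0, 0, 0], 0], [[-0.04, 0, -1], [0, 0, 0], 0], [[-0.04, 0, -1], [0, 0, 0], 0], [[-0.04, 0, -1], [0, 0, 0], 0], [[-0.04, 0, -1], [0, 0, 0], 0], [[-0.04, 0, -1], [0, 0, 0], 0], [[-0.04, 0, -1], [0, 0, 0], 0]]'

```text
t: 12.32
tcp_pos: [0.55, 0.0765, 0.1312]
eef_rot: [[0.998, -0.002, -0.061], [0.061, 0.001, 0.998], [-0.002, -1.0, 0.001]]
ft_force: [-0.2, -1.0, -2.8]
gripper_width: 0.615
```

```bash
cat > go.py <<'E'
from fit import *
import sys
s=st();E=np.array(s['eef_rot']);q=r.x
print('rot yaw',np.degrees(np.arctan2(E[1,0],E[0,0])),'tilt',np.round(E[2],4))
tx,ty,tz=map(float,sys.argv[1:4])
w=W(q,[tx/1000,ty/1000,tz])[0]
print('target',np.round(w,4),'units',np.round(E.T@(w-s['tcp_pos'])/.025,2))
c,sn=np.cos(q[2]),np.sin(q[2]);d=s['tcp_pos'][:2]-q[:2];print('bay frame mm',np.round(1000*np.array([c*d[0]+sn*d[1],-sn*d[0]+c*d[1]]),1))
E
python3 go.py 0 108 .13
```

```text
t 12.32 tcp [0.55   0.0765 0.1312] F [-0.2 -1.  -2.8] g 0.615
rot yaw 3.470229345432321 tilt [-0.002  -1.      0.0012]
target [ 0.5576 -0.0705  0.13  ] units [-0.05  0.04 -5.89]
bay frame mm [  1.4 255.2]
```

Call:
play_rows --increments '[[[-0.01, 0, -1], [0, 0, 0], 0], [[-0.01, 0, -1], [0, 0, 0], 0], [[-0.01, 0, -1], [0, 0, 0], 0], [[-0.01, 0, -1], [0, 0, 0], 0], [[-0.01, 0, -1], [0, 0, 0], 0], [[0, 0, -0.6], [0, 0, 0], 0], [[0, 0, -0.29], [0, 0, 0], 0], [[0, 0, 0], [0, 0, 0], 0], [[0, 0, 0], [0, 0, 0], 0], [[0, 0, 0], [0, 0, 0], 0]]'

```text
t: 13.15
tcp_pos: [0.5585, -0.0687, 0.1313]
eef_rot: [[0.998, -0.001, -0.061], [0.061, 0.001, 0.998], [-0.001, -1.0, 0.001]]
ft_force: [0.4, -0.1, -2.7]
gripper_width: 0.615
```

```bash
python3 go.py 0 108 .065; python3 - <<'E'
from h import *
save('wrist','w7.png',None,1.2);save('side','s7.png',(220,120,340,210),5);save('top','t7.png',(230,130,380,250),5)
E
```

```text
t 13.15 tcp [ 0.5585 -0.0687  0.1313] F [ 0.4 -0.1 -2.7] g 0.615
rot yaw 3.5172402294520984 tilt [-9.0e-04 -1.0e+00  1.1e-03]
target [ 0.5576 -0.0705  0.065 ] units [-0.04  2.65 -0.08]
bay frame mm [  1.  109.8]
```

View pics/w7.png

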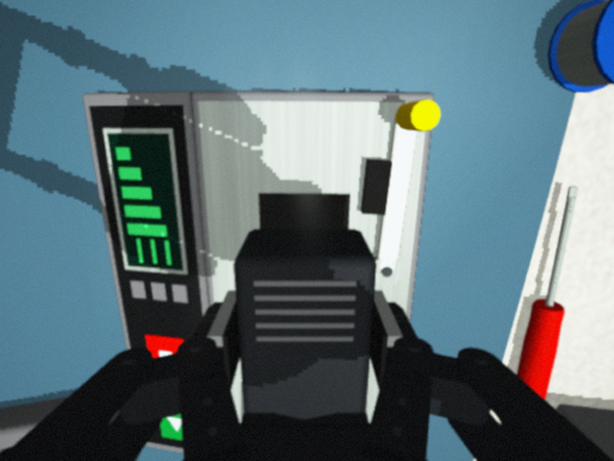

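View pics/s7.png

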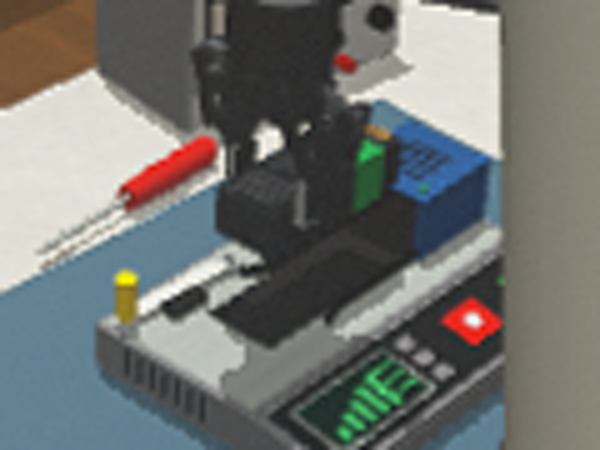

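View pics/t7.png

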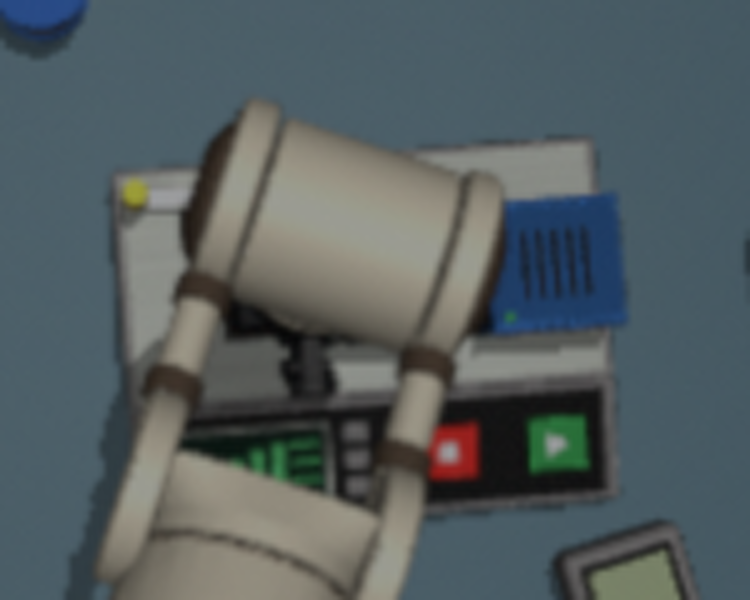

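Call:
play_rows --increments '[[[-0.04, 0.7, 0], [0, 0, 0], 0], [[0, 0.7, 0], [0, 0, 0], 0], [[0, 0.6, 0], [0, 0, 0], 0], [[0, 0.4, 0], [0, 0, 0], 0], [[0, 0.2, 0], [0, 0, 0], 0], [[0, 0, 0], [0, 0, 0], 0], [[0, 0, 0], [0, 0, 0], 0]]'

```text
t: 13.88
tcp_pos: [0.5583, -0.0701, 0.067]
eef_rot: [[0.998, 0.001, -0.061], [0.061, -0.0, 0.998], [0.001, -1.0, -0.0]]
ft_force: [0.6, 0.4, -3.5]
gripper_width: 0.611
```

```bash
python3 go.py 0 108 .062; python3 - <<'E'
from h import *
save('side','s8.png',(220,120,340,210),5)
E
```

```text
t 13.88 tcp [ 0.5583 -0.0701  0.067 ] F [ 0.6  0.4 -3.5] g 0.611
rot yaw 3.4759555448730364 tilt [ 6.e-04 -1.e+00 -2.e-04]
target [ 0.5576 -0.0705  0.062 ] units [-0.03  0.2  -0.02]
bay frame mm [  0.7 108.4]
```

View pics/s8.png

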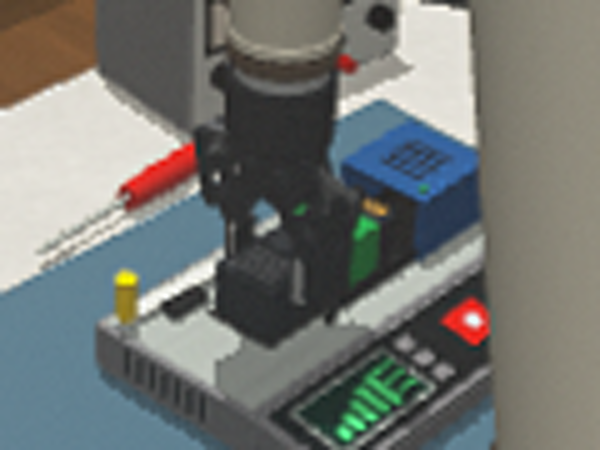

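Call:
play_rows --increments '[[[-0.02, 0.1, 0], [0, 0, 0], 0], [[0, 0.08, 0], [0, 0, 0], 0], [[0, 0, -0.2], [0, 0, 0], 0], [[0, 0, -0.4], [0, 0, 0], 0], [[0, 0, -0.4], [0, 0, 0], 0], [[0, 0, -0.4], [0, 0, 0], 0], [[0, 0, 0], [0, 0, 0], 0]]'

```text
t: 14.52
tcp_pos: [0.56, -0.1079, 0.0624]
eef_rot: [[0.998, 0.001, -0.058], [0.058, -0.001, 0.998], [0.001, -1.0, -0.001]]
ft_force: [0.1, 0.4, -2.3]
gripper_width: 0.61
```

```bash
python3 go.py 0 38 .062
```

```text
t 14.52 tcp [ 0.56   -0.1079  0.0624] F [ 0.1  0.4 -2.3] g 0.610
rot yaw 3.3309374640440073 tilt [ 9.0e-04 -1.0e+00 -1.4e-03]
target [ 0.5619 -0.1404  0.062 ] units [ 0.    0.02 -1.3 ]
bay frame mm [ 0.  70.6]
```

Call:
play_rows --increments '[[[0, 0.04, -0.3], [0, 0, 0], 0], [[0, 0, -0.3], [0, 0, 0], 0], [[0, 0, -0.3], [0, 0, 0], 0], [[0, 0, -0.2], [0, 0, 0], 0], [[0, 0, 0], [0, 0, 0], 0]]'

```text
t: 14.93
tcp_pos: [0.562, -0.1341, 0.062]
eef_rot: [[0.998, 0.002, -0.06], [0.06, -0.002, 0.998], [0.002, -1.0, -0.002]]
ft_force: [0.0, -1.5, 4.8]
gripper_width: 0.612
```

Call:
play_rows --increments '[[[0, 0, -0.1], [0, 0, 0], 0], [[0, 0, -0.1], [0, 0, 0], 0], [[0, 0, -0.06], [0, 0, 0], 0], [[0, 0, 0], [0, 0, 0], 0]]'

```text
t: 15.27
tcp_pos: [0.5622, -0.1388, 0.062]
eef_rot: [[0.998, 0.001, -0.06], [0.06, 0.0, 0.998], [0.001, -1.0, 0.0]]
ft_force: [0.1, 4.3, 6.8]
gripper_width: 0.61
```

```bash
python3 go.py 0 38 .062
```

```text
t 15.27 tcp [ 0.5622 -0.1388  0.062 ] F [0.1 4.3 6.8] g 0.610
rot yaw 3.45447416355378 tilt [ 1.3e-03 -1.0e+00  2.0e-04]
target [ 0.5619 -0.1404  0.062 ] units [-0.02 -0.   -0.06]
bay frame mm [ 0.4 39.5]
```

Call:
play_rows --increments '[[[0, 0, -0.06], [0, 0, 0], 0], [[0, 0, -0.06], [0, 0, 0], 0], [[0, 0, 0], [0, 0, 0], 0]]'

```text
t: 15.52
tcp_pos: [0.5624, -0.1416, 0.062]
eef_rot: [[0.998, 0.001, -0.06], [0.06, 0.0, 0.998], [0.001, -1.0, 0.0]]
ft_force: [0.3, 4.9, 6.3]
gripper_width: 0.609
```

Call:
play_rows --increments '[[[0, 0, -0.06], [0, 0, 0], 0], [[0, 0, -0.06], [0, 0, 0], 0], [[0, 0, 0], [0, 0, 0], 0]]'

```text
t: 15.77
tcp_pos: [0.5624, -0.1417, 0.0619]
eef_rot: [[0.998, 0.0, -0.06], [0.06, 0.006, 0.998], [0.001, -1.0, 0.006]]
ft_force: [-1.5, 14.9, 12.1]
gripper_width: 0.614
```

Call:
play_rows --increments '[[[0, 0, 0], [0, 0, 0], 0.82], [[0, 0, 0], [0, 0, 0], 0.82], [[0, 0, 0], [0, 0, 0], 0.82], [[0, 0, 0], [0, 0, 0], 0.82], [[0, 0, 0], [0, 0, 0], 0.82], [[0, 0, 0], [0, 0, 0], 0.82]]'

```text
t: 16.27
tcp_pos: [0.5618, -0.1453, 0.0609]
eef_rot: [[0.998, -0.0, -0.06], [0.06, -0.0, 0.998], [-0.0, -1.0, -0.0]]
ft_force: [0.1, 0.3, 0.4]
gripper_width: 0.819
```

```bash
python3 go.py 0 38 .062;python3 - <<'E'
from h import *
save('wrist','w9.png',None,1.5)
E
```

```text
t 16.27 tcp [ 0.5618 -0.1453  0.0609] F [0.1 0.3 0.4] g 0.819
rot yaw 3.441916033348617 tilt [-2.e-04 -1.e+00 -1.e-04]
target [ 0.5619 -0.1404  0.062 ] units [ 0.02 -0.04  0.2 ]
bay frame mm [-0.4 33.1]
```

View pics/w9.png

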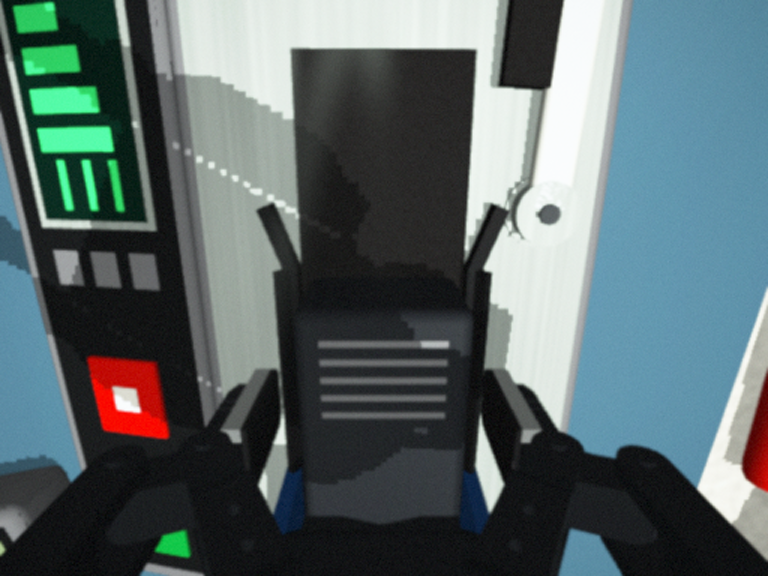

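Call:
play_rows --increments '[[[0, -0.6, 0], [0, 0, 0], 0.82], [[0, -1, 0], [0, 0, 0], 0.82], [[0, -1, 0], [0, 0, 0], 0.82], [[0.4, -0.4, 1], [0, 0, 0], 0.82], [[0.4, 0, 1], [0, 0, 0], 0.82], [[0.4, 0, 1], [0, 0, 0], 0.82], [[0.4, 0, 1], [0, 0, 0], 0.82], [[0.4, 0, 1], [0, 0, 0], 0.82], [[0.4, 0, 1], [0, 0, 0], 0.82], [[0.07, 0, 0.4], [0, 0, 0], 0.82], [[0, 0, 0], [0, 0, 0], 0.82], [[0, 0, 0], [0, 0, 0], 0.82]]'

```text
t: 17.32
tcp_pos: [0.6137, 0.0181, 0.1359]
eef_rot: [[0.998, -0.0, -0.061], [0.061, -0.001, 0.998], [-0.0, -1.0, -0.001]]
ft_force: [-0.4, -1.2, -0.2]
gripper_width: 0.819
```

```bash
python3 go.py 61.3 193 .060;python3 - <<'E'
from h import *
import pickle
cm=cam('wrist');pickle.dump(cm,open('w10.pkl','wb'))
save('wrist','w10.png',None,1.5);save('side','s10.png',(220,120,340,210),5)
E
```

```text
t 17.32 tcp [0.6137 0.0181 0.1359] F [-0.4 -1.2 -0.2] g 0.819
rot yaw 3.510612505032378 tilt [-5.e-04 -1.e+00 -6.e-04]
target [0.6136 0.018  0.06  ] units [-0.    3.04 -0.  ]
bay frame mm [ 61.4 193.1]
```

View pics/w10.png

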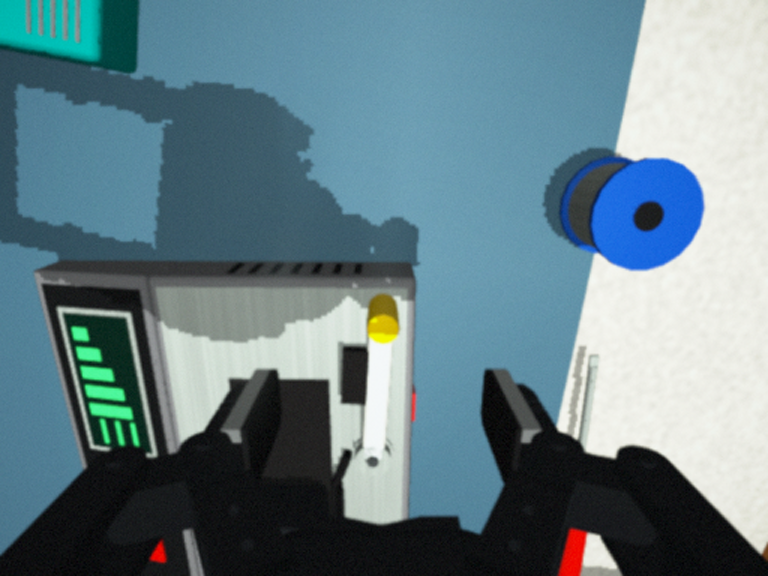

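View pics/s10.png

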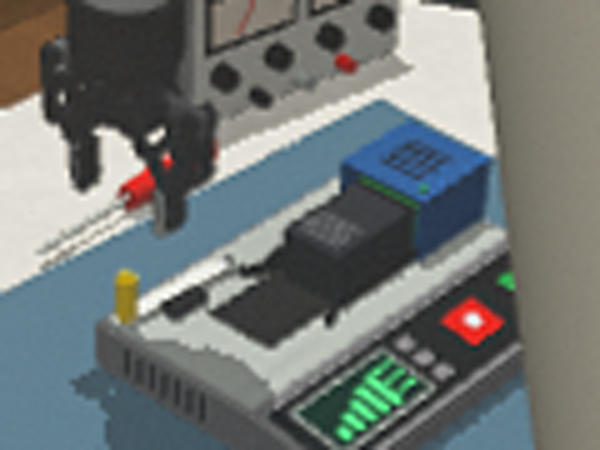

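```bash
python3 - <<'E'
from fit import *
cm2=pickle.load(open('w10.pkl','rb'));q=r.x
def B(p,z):
    w=back('wrist',((p[0]+.5)/1.5-.5,(p[1]+.5)/1.5-.5),z,cm2)[0];c,s=np.cos(q[2]),np.sin(q[2]);d=w[:2]-q[:2];return np.round(1000*np.array([c*d[0]+s*d[1],-s*d[0]+c*d[1]]),1)
print('knob',B((384,329),.086),'hinge',B((372,461),.056),'deck corner',B((414,278),.045))
E
```

```text
knob [ 63.2 193.4] hinge [56.4 94.9] deck corner [ 79.8 206.5]
```

Call:
play_rows --increments '[[[0.05, 0.8, 0], [0, 0, 0], 0.82], [[0, 1, 0], [0, 0, 0], 0.82], [[0, 0.8, 0], [0, 0, 0], 0.82], [[0, 0.4, 0], [0, 0, 0], 0.5], [[0, 0, 0], [0, 0, 0], 0], [[0, 0, 0], [0, 0, 0], 0], [[0, 0, 0], [0, 0, 0], 0], [[0, 0, 0], [0, 0, 0], 0], [[0, 0, 0], [0, 0, 0], 0], [[0, 0, 0], [0, 0, 0], 0], [[0, 0, 0], [0, 0, 0], 0]]' --force 25

```text
t: 18.33
tcp_pos: [0.6165, 0.018, 0.0629]
eef_rot: [[0.998, 0.003, -0.06], [0.06, -0.001, 0.998], [0.003, -1.0, -0.001]]
ft_force: [-1.3, -2.0, 6.3]
gripper_width: 0.171
```

```bash
python3 go.py 63 193.5 .060;python3 - <<'E'
from h import *
save('wrist','w11.png',None,1.2)
th=np.linspace(1.64,0,21)
x=-100*np.cos(th);y=100*np.sin(th)
print(np.round(np.c_[np.diff(x),np.diff(y)]/25,2).tolist())
E
```

```text
t 18.33 tcp [0.6165 0.018  0.0629] F [-1.3 -2.   6.3] g 0.171
rot yaw 3.465080563365309 tilt [ 0.003  -1.     -0.0013]
target [0.6153 0.0186 0.06  ] units [-0.05  0.11  0.03]
bay frame mm [ 64.2 192.7]
[[-0.33, 0.01], [-0.33, -0.02], [-0.32, -0.04], [-0.32, -0.07], [-0.31, -0.1], [-0.3, -0.12], [-0.29, -0.15], [-0.28, -0.17], [-0.27, -0.19], [-0.25, -0.21], [-0.23, -0.23], [-0.21, -0.25], [-0.19, -0.27], [-0.17, -0.28], [-0.14, -0.3], [-0.12, -0.31], [-0.09, -0.31], [-0.07, -0.32], [-0.04, -0.33], [-0.01, -0.33]]
```

View pics/w11.png

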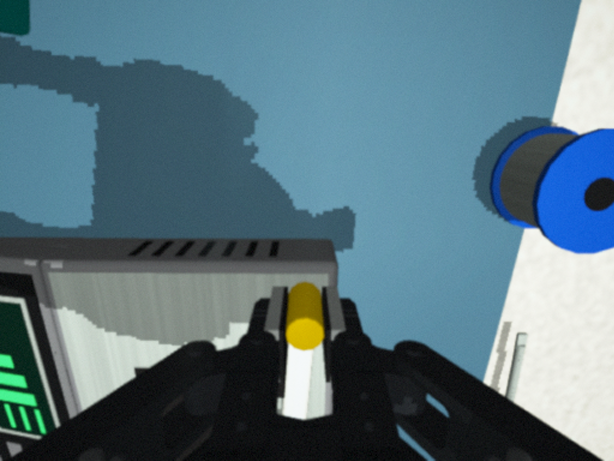

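Call:
play_rows --increments '[[[-0.33, -0.04, 0.01], [0, 0, 0], 0], [[-0.33, 0, -0.02], [0, 0, 0], 0], [[-0.32, 0, -0.04], [0, 0, 0], 0], [[-0.32, 0, -0.07], [0, 0, 0], 0], [[-0.31, 0, -0.1], [0, 0, 0], 0], [[-0.3, 0, -0.12], [0, 0, 0], 0], [[-0.29, 0, -0.15], [0, 0, 0], 0], [[-0.28, 0, -0.17], [0, 0, 0], 0], [[-0.27, 0, -0.19], [0, 0, 0], 0], [[-0.25, 0, -0.21], [0, 0, 0], 0], [[-0.23, 0, -0.23], [0, 0, 0], 0], [[0, 0, 0], [0, 0, 0], 0]]'

```text
t: 19.38
tcp_pos: [0.5361, -0.0205, 0.0626]
eef_rot: [[0.998, 0.001, -0.059], [0.059, -0.002, 0.998], [0.0, -1.0, -0.002]]
ft_force: [0.1, -1.7, 5.8]
gripper_width: 0.173
```

```bash
python3 go.py -44 94 .062;python3 - <<'E'
from h import *
save('wrist','w12.png',None,1.2)
E
```

```text
t 19.38 tcp [ 0.5361 -0.0205  0.0626] F [ 0.1 -1.7  5.8] g 0.173
rot yaw 3.392613463513064 tilt [ 4.0e-04 -1.0e+00 -1.5e-03]
target [ 0.5146 -0.0872  0.062 ] units [-1.02  0.03 -2.61]
bay frame mm [-18.5 159.3]
```

View pics/w12.png

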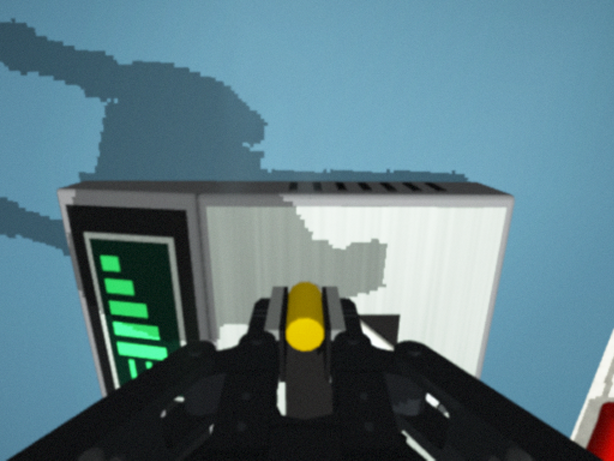

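Swinging well. Continue to the end of the arc, slightly past.

Call:
play_rows --increments '[[[-0.21, 0, -0.25], [0, 0, 0], 0], [[-0.19, 0, -0.27], [0, 0, 0], 0], [[-0.17, 0, -0.28], [0, 0, 0], 0], [[-0.14, 0, -0.3], [0, 0, 0], 0], [[-0.12, 0, -0.31], [0, 0, 0], 0], [[-0.09, 0, -0.31], [0, 0, 0], 0], [[-0.07, 0, -0.32], [0, 0, 0], 0], [[-0.04, 0, -0.33], [0, 0, 0], 0], [[-0.01, 0, -0.3], [0, 0, 0], 0], [[0, 0, -0.08], [0, 0, 0], 0], [[0, 0, 0], [0, 0, 0], 0]]'

```text
t: 20.35
tcp_pos: [0.5148, -0.0881, 0.0622]
eef_rot: [[0.998, 0.0, -0.058], [0.058, 0.003, 0.998], [0.0, -1.0, 0.003]]
ft_force: [4.0, 7.4, 6.6]
gripper_width: 0.172
```

```bash
python3 go.py -44 94 .062;python3 - <<'E'
from h import *
save('wrist','w13.png',None,1.2)
E
```

```text
t 20.35 tcp [ 0.5148 -0.0881  0.0622] F [4.  7.4 6.6] g 0.172
rot yaw 3.3392550827323606 tilt [ 5.0e-04 -1.0e+00  3.4e-03]
target [ 0.5146 -0.0872  0.062 ] units [-0.01  0.01  0.04]
bay frame mm [-43.9  93.1]
```

View pics/w13.png

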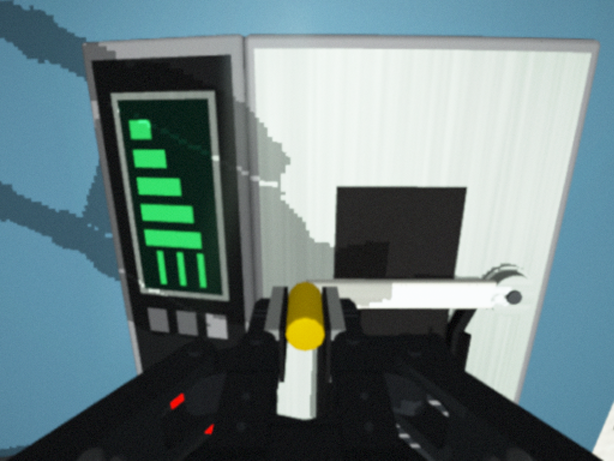

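Call:
play_rows --increments '[[[0, 0, 0], [0, 0, 0], 0.45], [[0, 0, 0], [0, 0, 0], 0.45], [[0, 0, 0], [0, 0, 0], 0.45], [[0, 0, 0], [0, 0, 0], 0.45], [[0, -0.6, 0], [0, 0, 0], 0.45], [[0, -1, 0], [0, 0, 0], 0.45], [[0, -1, 0], [0, 0, 0], 0.45], [[0, -1, 0], [0, 0, 0], 0.45], [[0, -0.4, 0], [0, 0, 0], 0.45], [[0, 0, 0], [0, 0, 0], 0.45], [[0, 0, 0], [0, 0, 0], 0.45]]'

```text
t: 21.32
tcp_pos: [0.5143, -0.0888, 0.1613]
eef_rot: [[0.998, -0.001, -0.06], [0.06, 0.0, 0.998], [-0.001, -1.0, 0.0]]
ft_force: [0.5, 0.4, 0.5]
gripper_width: 0.45
```

```bash
python3 go.py -109 -59 .13;python3 - <<'E'
from h import *
import pickle
cm=cam('wrist');pickle.dump(cm,open('w14.pkl','wb'))
save('wrist','w14.png',None,1.5);save('side','s14.png',(220,120,340,210),5);save('top','t14.png',(230,130,380,250),5)
E
```

```text
t 21.32 tcp [ 0.5143 -0.0888  0.1613] F [0.5 0.4 0.5] g 0.450
rot yaw 3.456168816827864 tilt [-7.e-04 -1.e+00  2.e-04]
target [ 0.4591 -0.2439  0.13  ] units [-2.58  1.25 -6.06]
bay frame mm [-44.3  92.5]
```

View pics/w14.png

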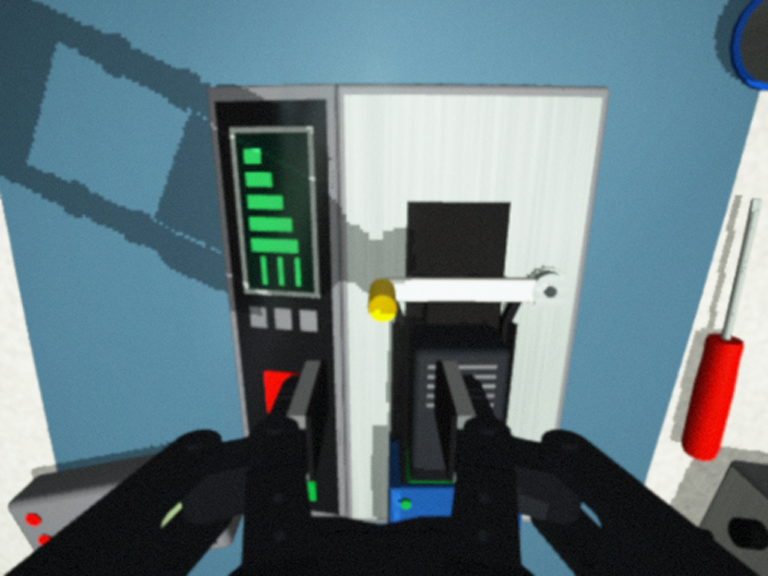

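View pics/s14.png

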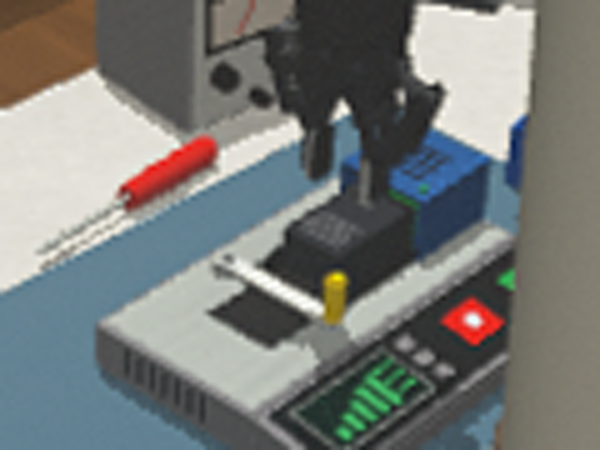

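View pics/t14.png

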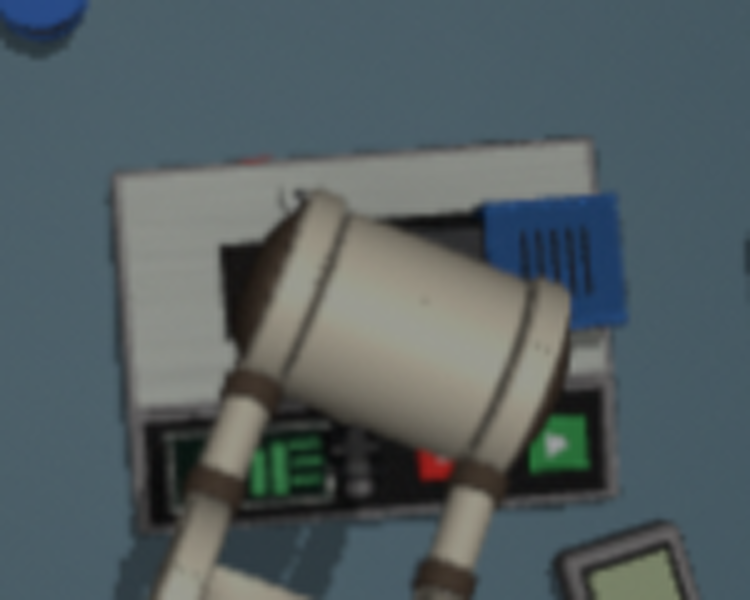

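```bash
python3 - <<'E'
from fit import *
cm2=pickle.load(open('w14.pkl','rb'));q=r.x
def I(w):
    c,s=np.cos(q[2]),np.sin(q[2]);d=w[:2]-q[:2];return np.round(1000*np.array([c*d[0]+s*d[1],-s*d[0]+c*d[1]]),1)
def B(p,z): return I(back('wrist',((p[0]+.5)/1.5-.5,(p[1]+.5)/1.5-.5),z,cm2)[0])
k=B((382,311),.086);h=B((549,291),.056);print('knob',k,'hinge',h,'ang',np.arctan2(k[1]-h[1],h[0]-k[0]))
print('tail',B((416,346),.085),B((509,346),.085))
for z in (.025,.03,.035,.04,.045):
    print(z,[I(back('wrist',((p[0]+.5)/1.5-.5,(p[1]+.5)/1.5-.5),z,cm)[0]) for p in [(275.5,408),(270.5,336)]],
     [I(back('top',p,z)[0]) for p in [(230+559/5-.4,130+443.5/5-.4),(571/2.6+99.7,209/2.6+139.7)]])
E
```

```text
knob [-43.4  92.4] hinge [54.9 93.9] ang -0.01525822575245846
tail [-25.  72.] [25.3 71.9]
0.025 [array([-110.8,  -64. ]), array([-110.7,    6.9])] [array([-110.1,  -61. ]), array([-109.9,    8.4])]
0.03 [array([-109.5,  -60.8]), array([-109.4,    9.1])] [array([-109.9,  -60. ]), array([-109.7,    9.1])]
0.035 [array([-108.2,  -57.6]), array([-108.1,   11.3])] [array([-109.8,  -59. ]), array([-109.5,    9.9])]
0.04 [array([-106.9,  -54.4]), array([-106.7,   13.4])] [array([-109.6,  -58. ]), array([-109.4,   10.7])]
0.045 [array([-105.5,  -51.2]), array([-105.4,   15.6])] [array([-109.4,  -56.9]), array([-109.2,   11.4])]
```

Call:
play_rows --increments '[[[-0.42, 0, -0.87], [0, 0, 0], 0], [[-0.42, 0, -0.87], [0, 0, 0], 0], [[-0.42, 0, -0.87], [0, 0, 0], 0], [[-0.42, 0, -0.87], [0, 0, 0], 0], [[-0.42, 0, -0.87], [0, 0, 0], 0], [[-0.42, 0, -0.87], [0, 0, 0], 0], [[-0.39, 0.4, -0.88], [0, 0, 0], 0], [[0, 0.9, 0], [0, 0, 0], 0], [[0, 1, 0], [0, 0, 0], 0], [[0, 0.8, 0], [0, 0, 0], 0], [[0, 0.38, 0], [0, 0, 0], 0]]'

```text
t: 22.38
tcp_pos: [0.4487, -0.2434, 0.0707]
eef_rot: [[0.998, -0.006, -0.06], [0.06, 0.005, 0.998], [-0.005, -1.0, 0.005]]
ft_force: [-1.0, 0.2, -1.0]
gripper_width: -0.002
```

Call:
play_rows --increments '[[[0, 0, 0], [0, 0, -1], 0], [[0, 0, 0], [0, 0, -1], 0], [[0, 0, 0], [0, 0, 0], 0], [[0, 0, 0], [0, 0, 0], 0], [[0, 0, 0], [0, 0, 0], 0]]'

```text
t: 22.8
tcp_pos: [0.4516, -0.2458, 0.0755]
eef_rot: [[0.983, 0.172, -0.06], [0.059, 0.01, 0.998], [0.172, -0.985, -0.001]]
ft_force: [0.7, 0.4, -0.5]
gripper_width: 0.002
```

```bash
python3 go.py -109.5 -60 .031;python3 - <<'E'
from h import *
save('wrist','w15.png',None,1.5);save('top','t15.png',(230,130,380,250),5)
E
```

```text
t 22.80 tcp [ 0.4516 -0.2458  0.0755] F [ 0.7  0.4 -0.5] g 0.002
rot yaw 3.456790562312008 tilt [ 1.725e-01 -9.850e-01 -7.000e-04]
target [ 0.4586 -0.2449  0.031 ] units [-0.03  1.8   0.02]
bay frame mm [-116.5  -60.4]
```

View pics/w15.png

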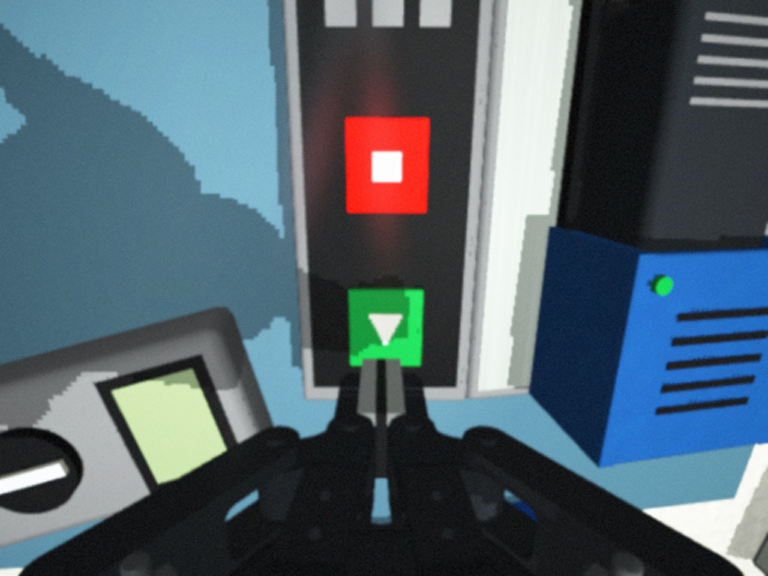

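View pics/t15.png

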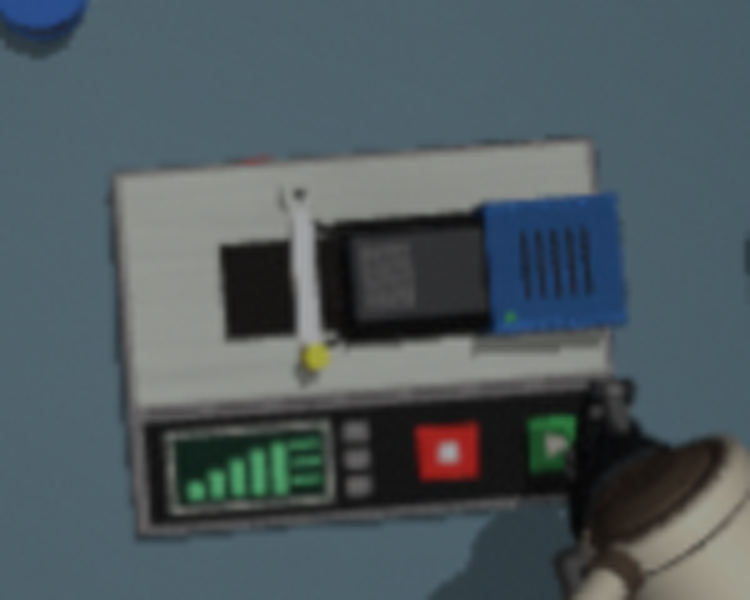

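Call:
play_rows --increments '[[[0, 0.3, 0], [0, 0, 0], 0], [[0, 0.4, 0], [0, 0, 0], 0], [[0, 0.3, 0], [0, 0, 0], 0], [[0, 0.2, 0], [0, 0, 0], 0], [[0, 0.1, 0], [0, 0, 0], 0], [[0, 0.08, 0], [0, 0, 0], 0], [[0, 0.04, 0], [0, 0, 0], 0], [[0, 0, 0], [0, 0, 0], 0]]'

```text
t: 23.57
tcp_pos: [0.4571, -0.2446, 0.04]
eef_rot: [[0.983, 0.172, -0.061], [0.06, 0.012, 0.998], [0.173, -0.985, 0.001]]
ft_force: [-3.2, 2.8, 3.4]
gripper_width: -0.002
```

Call:
play_rows --increments '[[[0, 0.04, 0], [0, 0, 0], 0], [[0, 0.04, 0], [0, 0, 0], 0], [[0, 0.04, 0], [0, 0, 0], 0], [[0, 0, 0], [0, 0, 0], 0]]'

```text
t: 23.9
tcp_pos: [0.4577, -0.245, 0.0394]
eef_rot: [[0.983, 0.172, -0.062], [0.061, 0.012, 0.998], [0.172, -0.985, 0.001]]
ft_force: [-15.2, 7.7, 26.5]
gripper_width: -0.001
```

Call:
play_rows --increments '[[[0, -0.06, 0], [0, 0, 0], 0]]'

```text
t: 23.98
tcp_pos: [0.4577, -0.2451, 0.04]
eef_rot: [[0.983, 0.173, -0.061], [0.06, 0.011, 0.998], [0.173, -0.985, 0.0]]
ft_force: [-3.5, 2.2, 4.6]
gripper_width: -0.0
```

```bash
python3 go.py -109.5 -60 .031;python3 - <<'E'
from h import *
save('wrist','w16.png',None,1.5);save('top','t16.png',(290,180,390,260),7)
E
```

```text
t 23.98 tcp [ 0.4577 -0.2451  0.04  ] F [-3.5  2.2  4.6] g -0.000
rot yaw 3.5034324330604356 tilt [ 0.1733 -0.9849  0.    ]
target [ 0.4586 -0.2449  0.031 ] units [-0.02  0.36  0.  ]
bay frame mm [-110.5  -60.1]
```

View pics/w16.png

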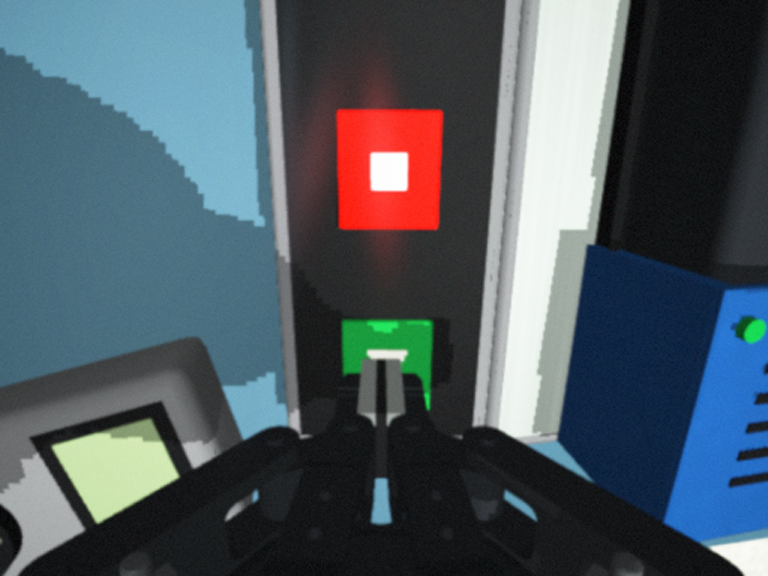

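View pics/t16.png

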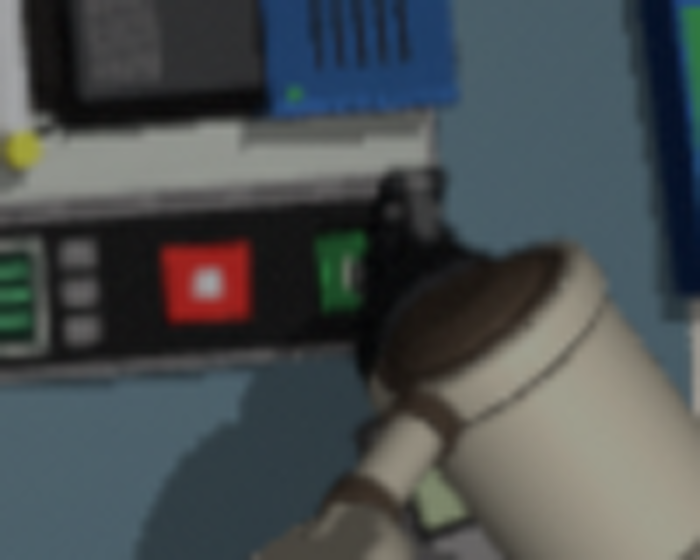

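Call:
play_rows --increments '[[[0, 0.03, 0], [0, 0, 0], 0], [[0, 0, 0], [0, 0, 0], 0]]'

```text
t: 24.25
tcp_pos: [0.458, -0.2453, 0.0396]
eef_rot: [[0.983, 0.173, -0.061], [0.06, 0.01, 0.998], [0.174, -0.985, -0.0]]
ft_force: [-9.1, 5.8, 16.6]
gripper_width: 0.001
```

Holding at about 17 N.

Call:
play_rows --increments '[[[0, 0, 0], [0, 0, 0], 0], [[0, 0, 0], [0, 0, 0], 0], [[0, 0, 0], [0, 0, 0], 0], [[0, 0, 0], [0, 0, 0], 0], [[0, 0, 0], [0, 0, 0], 0], [[0, 0, 0], [0, 0, 0], 0]]'

```text
t: 24.75
tcp_pos: [0.458, -0.2453, 0.0396]
eef_rot: [[0.983, 0.173, -0.061], [0.06, 0.01, 0.998], [0.174, -0.985, -0.0]]
ft_force: [-8.9, 4.5, 17.4]
gripper_width: -0.002
```

Call:
play_rows --increments '[[[0, 0, 0], [0, 0, 0], 0], [[0, 0, 0], [0, 0, 0], 0], [[0, 0, 0], [0, 0, 0], 0], [[0, 0, 0], [0, 0, 0], 0], [[0, 0, 0], [0, 0, 0], 0], [[0, 0, 0], [0, 0, 0], 0], [[0, 0, 0], [0, 0, 0], 0], [[0, 0, 0], [0, 0, 0], 0]]'

```text
t: 25.42
tcp_pos: [0.458, -0.2453, 0.0396]
eef_rot: [[0.983, 0.173, -0.061], [0.06, 0.01, 0.998], [0.174, -0.985, -0.0]]
ft_force: [-9.5, 4.9, 17.6]
gripper_width: -0.0
```

Call:
play_rows --increments '[[[0, -0.2, 0], [0, 0, 0], 0], [[0, -0.6, 0], [0, 0, 0], 0], [[0, -1, 0], [0, 0, 0], 0], [[0, -1, 0], [0, 0, 0], 0], [[0, -1, 0], [0, 0, 0], 0], [[0, -1, -1], [0, 0, 0], 0], [[0, -0.5, -1], [0, 0, 0], 0], [[0, 0, -1], [0, 0, 0], 0], [[0, 0, -0.5], [0, 0, 0], 0], [[0, 0, 0], [0, 0, 0], 0], [[0, 0, 0], [0, 0, 0], 0]]'

```text
t: 26.33
tcp_pos: [0.4398, -0.3333, 0.1676]
eef_rot: [[0.983, 0.173, -0.06], [0.058, 0.012, 0.998], [0.173, -0.985, 0.002]]
ft_force: [-0.1, 0.4, -0.5]
gripper_width: -0.002
```

```bash
python3 - <<'E'
from h import *
st();save('top','t17.png',None,1.5);save('side','s17.png',(130,110,380,300),3)
E
```

```text
t 26.33 tcp [ 0.4398 -0.3333  0.1676] F [-0.1  0.4 -0.5] g -0.002
```

View pics/t17.png

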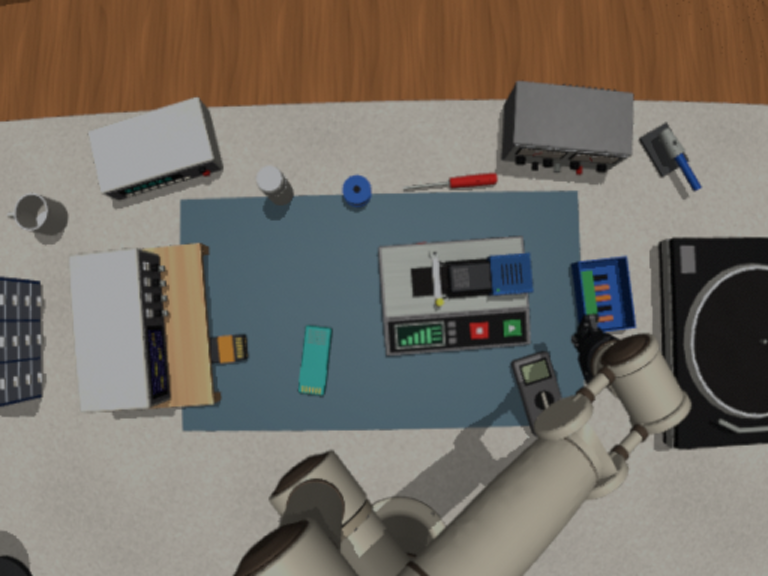

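View pics/s17.png

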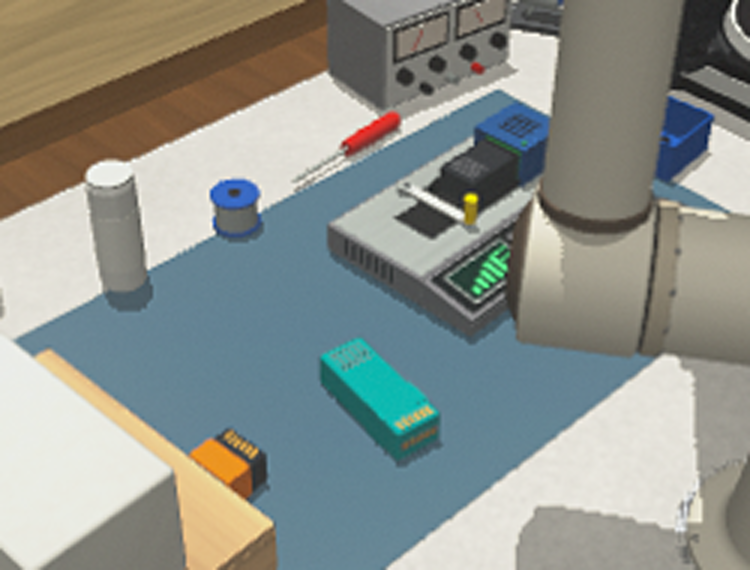

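```bash
python3 - <<'E'
from fit import *
q=r.x
def I(w):
    c,s=np.cos(q[2]),np.sin(q[2]);d=w[:2]-q[:2];return np.round(1000*np.array([c*d[0]+s*d[1],-s*d[0]+c*d[1]]),1)
f=lambda x,y:(230+(x+.5)/5-.5,130+(y+.5)/5-.5)
for n,p,z in [('tail',f(345,280),.085),('tail',f(352,280),.085),('hood front roof',f(488,268),.099),('hood back',f(622,258),.099),('knob',f(315,355),.086),('hinge',f(298,197),.056)]: print(n,I(back('top',p,z)[0]))
E
```

```text
tail [-1.  70.2]
tail [-1.3 66.1]
hood front roof [ -1.4 -12.9]
hood back [ -1.9 -92.9]
knob [-43.9  91.8]
hinge [53.1 91.2]
```

```bash
python3 -c "
from cell import env
print(env.hand_in());print(env.read_state()['t'])"
```

```text
the job is handed in; nothing more can be done
None
the job is handed in; nothing more can be done
```

The job is handed in after about 26 s of the 72 s; the interface reports no verdict. All the steps were carried out in order:

- **Pack out:** I drew the green-banded pack about 112 mm out by its terminal end, set it flat on the bench and let go. Its plain end was then about 35 mm clear of the riser.
- **Pack home:** I took it again 38 mm from its centre, towards the plain end, set it between the rails and slid it in. The push force rose to about 15 N with no further motion, which I took as the stop, and then I let go.
- **Latch:** I gripped the yellow knob and swung it round until it resisted (about 7 N). The picture put it within about 0.02 rad of closed.
- **START:** I pressed the key with the closed fingertips and held it at about 17–20 N for over a second, then released it. The arm ended well clear, with no force on the wrist.

**Checks that disagreed**
- **Pack position:** Arm position, wrist camera and top camera put the pack between about 1.4 mm past home and 2.7 mm short. All are inside the 5 mm limit, and the latch closed behind it.
- **START key height:** The key was about 9 mm higher than I had triangulated. The first touch therefore reached about 31 N before I backed off to about 5 N and then made the held press. That is below the 40 N limit.

The last pictures show the orange-banded pack and the other things on the bench where they were. I never touched the STOP key.

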